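# Exchange the vial at the back of the reagent caddy

### The job

The amber vial stands in the back bay of the blue caddy, blocked by the lidded jar and the carton in front of it: first stand both of these in the metal side tray, then stand the vial in the middle of the flat square cork stand, and then put the small dropper bottle from the bench into the back bay, where the vial stood. Finally put the jar and the carton back in the caddy, each where it stood at the start and squared up as before. Everything must stand upright, and the petri dish and the roll of tape must stay where they are.

Things in the scene. Friction and masses are not known exactly. Their poses are not given: they have to be found in the camera images.
- caddy: fixed blue tray, x -84 to 65, y -88 to 88 mm, floor top z 4, rim 10 mm high. Origin on the bench; x points to its back (away from the robot), y left. Front places at about x -35, y +40 and -40 mm, for jar and carton in either order. Back bay: between fins 4 mm thick at y +25 and -25, x 0 to 56, top z 38 mm; vial stands at x 14, y 0. Bay is open to front and back (rim apart): grip there along the caddy's x
- side_tray: fixed shallow open metal tray, 200 mm (its x, pointing away from the robot) by 130 mm (its y), walls 3 mm thick and 16 mm high, inner floor 3 mm above the bench. Origin at the centre of its underside. Room for the jar and the carton side by side along its x
- vial_stand: fixed flat square stand, 72 x 72 mm, 8 mm high, cork top on a black base. Origin at the centre of its underside; the vial stands on its flat top
- cotton_jar: translucent glass jar with a round white lid, upright; 68 mm in diameter, 98 mm high, the lid 64 mm in diameter from 82 to 98 mm up; about 0.22 kg. Origin at the centre of its underside, z up. Starts in one of the caddy's two front places; can be gripped across the lid
- carton: upright closed red-and-white cardboard carton (the one in the caddy; a like one by the microscope is not meant), 50 mm (its x) by 60 mm (its y), 75 mm high; about 0.09 kg. Origin at the centre of its underside. Starts in the other front place, its x roughly along the caddy's x
- amber_vial: short brown glass vial with a metal cap, upright; 25 mm in diameter, 50 mm high, cap 20 mm in diameter from 40 mm up; about 0.03 kg. Origin at the centre of its underside. Starts in the back bay of the caddy
- dropper: small white dropper bottle with a narrow cap, upright on the bench; body 27 mm in diameter up to 48 mm, cap 16 mm in diameter up to 63 mm; about 0.02 kg. Origin at the centre of its underside
- petri: flat closed petri dish, 62 mm in diameter, 16 mm high, on the bench; a bystander, leave it alone. Origin at the centre of its underside
- tape: roll of white tape lying flat, 42 mm in diameter, 22 mm high, on the bench; a bystander, leave it alone. Origin at the centre of its underside
Not all that is in view belongs to the job. There is more than one size of the caddy; the one meant has the size given above.

How it is judged (in metres and radians):
On the way, in this order (a step that is already met when the one before it is completed fails the run):
1. the jar and the carton both stand released in the side tray (x of cotton_jar in the frame of side_tray between -0.085 and 0.085 m and y of cotton_jar in the frame of side_tray between -0.05 and 0.05 m and z of each of cotton_jar, carton in the frame of side_tray below 0.008 m and angle between each of cotton_jar, carton's own z axis and vertical below 0.12 rad and linear speed of each of cotton_jar, carton below 0.02 m/s and contact force between each of cotton_jar, carton and the fingers below 0.05 N and x of carton in the frame of side_tray between -0.085 and 0.085 m and y of carton in the frame of side_tray between -0.05 and 0.05 m), for 0.2 s.
2. with both still in the side tray, the vial stands released on the square stand (all of step 1 and horizontal distance between amber_vial and vial_stand below 0.015 m and z of amber_vial in the frame of vial_stand below 0.012 m and angle between amber_vial's own z axis and vertical below 0.12 rad and linear speed of amber_vial below 0.02 m/s and contact force between amber_vial and the fingers below 0.05 N), for 0.2 s.
3. with both still in the side tray, the dropper bottle stands released in the back bay (all of step 2 and x of dropper in the frame of caddy between -0.001 and 0.029 m and y of dropper in the frame of caddy between -0.012 and 0.012 m and z of dropper in the frame of caddy below 0.009 m and angle between dropper's own z axis and vertical below 0.12 rad and linear speed of dropper below 0.02 m/s and contact force between dropper and the fingers below 0.05 N), for 0.2 s.
At the end, for the whole second after the job is handed in: Vial within 15 mm of the stand's centre; dropper bottle on the caddy floor in the back bay, within 15 mm (caddy x) and 12 mm (y) of its standing point; jar and carton within 15 mm of where each started, carton square within 0.3 rad; all upright, released, at rest (horizontal distance between amber_vial and vial_stand below 0.015 m and z of amber_vial in the frame of vial_stand below 0.012 m and angle between each of amber_vial, dropper, cotton_jar, carton's own z axis and vertical below 0.12 rad and linear speed of each of amber_vial, dropper, cotton_jar, carton below 0.02 m/s and contact force between each of amber_vial, dropper, cotton_jar, carton and the fingers below 0.05 N and x of dropper in the frame of caddy between -0.001 and 0.029 m and y of dropper in the frame of caddy between -0.012 and 0.012 m and z of dropper in the frame of caddy below 0.009 m and distance of each of cotton_jar, carton from where it was at the start of the episode below 0.015 m and angle between the x axis of carton and the x axis of caddy, either way round below 0.3 rad); the robot touches nothing.
It fails at once if the petri dish is moved more than 20 mm (distance of petri from where it was at the start of the episode above 0.02 m).
It fails at once if the roll of tape is moved more than 20 mm (distance of tape from where it was at the start of the episode above 0.02 m).
It fails at once if one of the four handled things is tipped over (angle between any of cotton_jar, carton, amber_vial, dropper's own z axis and vertical above 0.8 rad).
It also fails if it takes over 131 s, if anything falls off the work surface, if the arm or the gripper's body presses on something with over 40 N, if the wrist force passes 120 N, or if a joint passes its speed limit or range.

### The arm

A 6-joint arm with a two-finger parallel gripper is mounted at the origin on a cart in front of the work surface, level with it; the furniture and walls round the work are solid. World frame = base frame: x ahead of the robot, y to its left, z up, the work surface at z = 0. Lengths are in mm, angles in rad, forces in N, time in s.
With the tool pointing down it reaches from about 350 to 775 mm from the base axis. Payload 7.3 kg.
Tool frame: the origin (TCP) lies at the centre of the arm's flange, where the gripper is bolted on; the fingertips stand 178 mm ahead of it and the grasp point (between the pads) lies 159 mm ahead of it; z points along the fingers, y is the direction in which the jaws open and shut (so a half turn about z gives the same grasp; the last joint's range is limited). The gripper opens to 92 mm and grips with 3 to 60 N. Pads are 19 mm wide; open, the fingers measure 130 mm over their backs; the gripper's body (75 mm by 190 mm) begins 47 mm behind the grasp point.
Start: joints at [-1.413, 0.342, 1.524, -0, 1.275, -0.146], TCP at [157.073, -500.955, 404.741] pointing down, gripper open.
Joint ranges: [-2.53, 2.53], [-0.77, 2.02], [0.04, 2.7], [-1, 4.14], [0.28, 2.66], [-3.11, 3.11]. Speed limits (rad/s): [2.57, 2.57, 3.14, 3.14, 3.14, 3.14].

### API

Orientations are given as [roll, pitch, yaw] about the fixed x, y, z axes, in that order (R = Rz(yaw) Ry(pitch) Rx(roll)).
In Python, from plant import status, viewer, ticket gives the robot as it stands.
- The arm moves only by the tool play_rows, never from a script. Its argument "commands" is a list of rows, each an object with "offset": the shift along the tool's x, y, z in m, a list of three; "twist": the turn about the tool's z in degrees. A call has 1 to 5 rows; each row shifts and turns the commanded pose from where the row before left it, along the tool's axes as they then stand; what a row does not reach is not made up. A row lasts 1/10 s, in which the tool goes at most 50 mm and 8.59 degrees, less where a joint would pass 70% of its speed; a pose out of reach is approached as far as the arm can. A call with a gripper value outside its range is refused whole. "jaw" is the closure in counts, from 0 (fully open) to 255 (shut), set as the call begins (left out, the last holds). The fingers move at their own pace and stop on an object; the grip force is fixed at half the most. Time passes only in rows, so rows that do not move let the fingers close. It gives the time, the measured TCP pose, the force and the opening at its end, in the units of the state.
- status.get_obs(): the state, without advancing time (a new reading comes with each control period).
- viewer.capture(name): name is "side" or "top" or "wrist"; returns the picture (480x640x3 uint8, red, green, blue); there is no depth.
- viewer.camera_params(name): a dict with "fov_y" (degrees; the focal length in pixels is half the picture's height over the tangent of half this angle, whatever the lens; pixels are square), "cx", "cy" (the principal point, pixels), "D" ([k1, k2, p1, p2, k3] as OpenCV has them; the pictures are not rectified), "rvec" (rotation vector, rad) and "tvec" (3), from world to camera coordinates, as OpenCV has them; the wrist camera has in their place "T_tool_cam" (4x4, takes a point from camera to tool coordinates, whose origin is the TCP and whose axes are the flange's). Camera axes: x right, y down, z forward; pixel columns grow to the right and rows downward; lengths in mm; the calibration is good to about 2 mm. A picture is of the moment at which its call begins: read the wrist's pose just before it. camera_params takes no time and is no camera call.
- ticket.close_job(): hands the job in, once; it reports no verdict.
The state is a dict: "time": time; "joint_positions": joint angles; "dq": joint speeds; "tau": joint torques, N m; "tool_pos": TCP position; "tcp_rot": TCP orientation; "contact_force": force on the tool from outside, world axes, zero at the start; "moment": the same for the moment, N m; "grip_width": finger opening in mm.
Only numpy, scipy, OpenCV 4.12 (cv2) and the standard library are available. Lean on these libraries where they do the work, as an engineer would, in place of code of your own. Each camera call takes 0.05 s, during which the arm holds its last target.

## Working session

There is one attempt and no reset: what is moved stays moved. The work goes in short steps, Python scripts to look and compute and a tool call to move; the robot and the scene stay as the last step left them, time stands still between calls to the robot, and variables do not carry over. Pictures are saved under pics/ and viewed, and the job is handed in when it is done.

Besides the shell and the picture viewer there is one more tool, called after ">>>" by a JSON object that holds its "name" and its "arguments", one argument or row to a line. play_rows: Moves the arm, as the interface text tells. Its arguments: {"type":"object","properties":{"commands":{"type":"array"},"jaw":{"type":"number"}},"required":["commands"]}

```bash
mkdir -p pics; ls; python3 - <<'E'
from plant import status, viewer
import cv2
print(status.get_obs())
for n in("side","top","wrist"):
    print(n,viewer.camera_params(n))
    cv2.imwrite(f"pics/{n}0.png",viewer.capture(n)[:,:,::-1])
E
```

```text
pics
{'time': 0.0, 'joint_positions': array([-1.41298634e+00,  3.42751913e-01,  1.52501590e+00,  1.90589968e-05,
        1.27541305e+00, -1.45989990e-01]), 'dq': array([ 0.00020803, -0.0017902 , -0.00028192,  0.0011262 ,  0.00080639,
       -0.00062832]), 'tau': array([-1.87609367e-03, -4.31251359e+01, -2.44214541e+01,  7.15456414e-02,
        5.61223039e-02, -1.36516101e-04]), 'tool_pos': array([ 157.06071166, -500.81829261,  404.02998894]), 'tcp_rot': array([-3.14002399e+00, -2.49070715e-04,  3.03794222e-01]), 'contact_force': array([0.06561672, 0.52914898, 0.60073412]), 'moment': array([0.01207381, 0.01358827, 0.03968812]), 'grip_width': 91.47831237488039}
side {'fov_y': 56.458221549961515, 'cx': 322.9857758540837, 'cy': 240.9938527774383, 'D': array([-0.00323433,  0.        ,  0.        ,  0.        ,  0.        ]), 'rvec': array([ 2.1915766 , -0.30180836,  0.12454861]), 'tvec': array([-485.06364938,  180.62517184,  783.70423032])}
top {'fov_y': 57.37207725211538, 'cx': 316.6741641062355, 'cy': 242.53324915932575, 'D': array([-0.01798252,  0.        ,  0.        ,  0.        ,  0.        ]), 'rvec': array([ 2.18352498, -2.14111048,  0.14886092]), 'tvec': array([  98.58461924,  546.4664108 , 1140.72968327])}
wrist {'fov_y': 70.54474001350025, 'cx': 322.1560416378413, 'cy': 238.49466975583383, 'D': array([-0.00539188,  0.        ,  0.        ,  0.        ,  0.        ]), 'T_tool_cam': array([[ 7.69158674e-04, -9.54673568e-01, -2.97653802e-01,
         8.09882356e+01],
       [ 9.99999428e-01,  5.13047524e-04,  9.38557886e-04,
        -3.12151848e-01],
       [-7.43305860e-04, -2.97654354e-01,  9.54673417e-01,
         2.03491352e+01],
       [ 0.00000000e+00,  0.00000000e+00,  0.00000000e+00,
         1.00000000e+00]])}
```

View pics/top0.png

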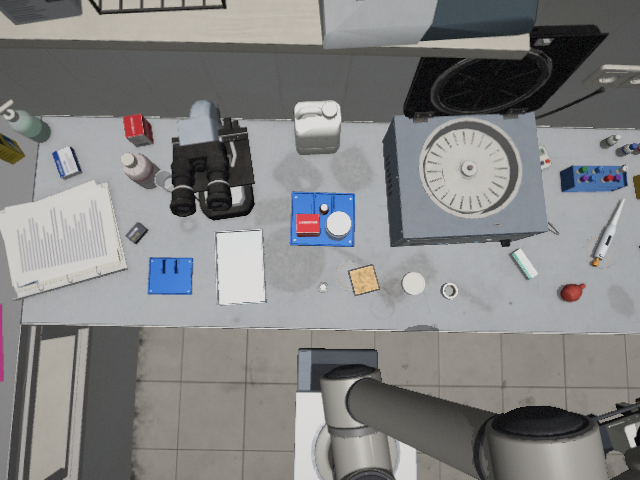

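View pics/side0.png

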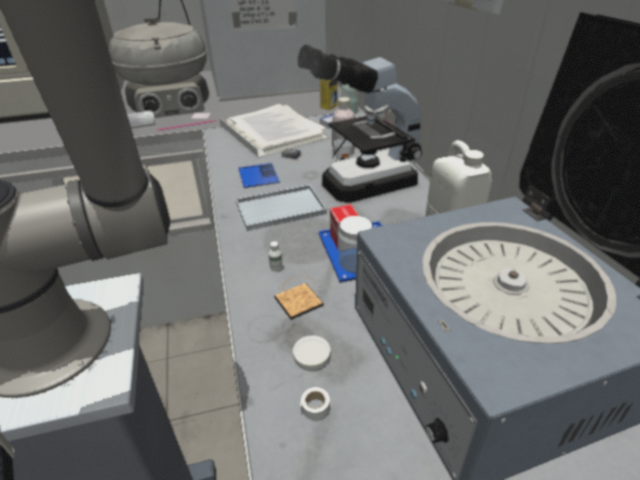

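View pics/wrist0.png

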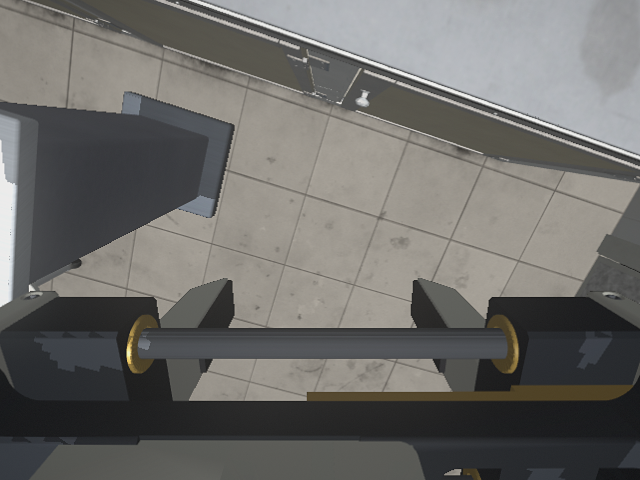

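The top picture shows two blue caddies: (322,219), which holds the carton at (308,224), the jar at (338,223) and a vial at (323,208), and an empty smaller one at (170,275). The other items are the metal tray at (241,267), cork at (364,280), dropper at (323,287), petri dish at (413,283), tape at (450,291), and a like carton by the microscope at (138,130). The caddy at (322,219) fits because of its size and contents. I'll confirm it in an enlarged crop.

```bash
cat > h.py <<'E'
import numpy as np,cv2
from scipy.spatial.transform import Rotation as Ro
from plant import status, viewer
def K(p):
    f=240/np.tan(np.radians(p["fov_y"]/2)); return np.array([[f,0,p["cx"]],[0,f,p["cy"]],[0,0,1.]])
def ext(n,obs=None):
    p=viewer.camera_params(n)
    if n!="wrist":
        return K(p),p["D"],cv2.Rodrigues(p["rvec"])[0],np.array(p["tvec"]).reshape(3)
    o=obs or status.get_obs()
    T=np.eye(4);T[:3,:3]=Ro.from_euler("xyz",o["tcp_rot"]).as_matrix();T[:3,3]=o["tool_pos"]
    W=np.linalg.inv(T@p["T_tool_cam"]); return K(p),p["D"],W[:3,:3],W[:3,3]
def px2w(E,uv,z):
    k,D,R,t=E; uv=np.array(uv,float).reshape(-1,1,2)
    n=cv2.undistortPoints(uv,k,D)[:,0]; d=np.c_[n,np.ones(len(n))]@R; c=-R.T@t
    return c+d*((z-c[2])/d[:,2])[:,None]
def w2px(E,P):
    k,D,R,t=E; return cv2.projectPoints(np.array(P,float).reshape(-1,3),cv2.Rodrigues(R)[0],t,k,D)[0][:,0]
def crop(src,x0,y0,x1,y1,s,out):
    im=cv2.imread(src)[y0:y1,x0:x1]; cv2.imwrite(out,cv2.resize(im,None,fx=s,fy=s,interpolation=cv2.INTER_CUBIC))
E
python3 - <<'E'
from h import *
crop("pics/top0.png",280,180,380,305,4.7,"pics/c1.png")
crop("pics/top0.png",140,220,280,310,5,"pics/c2.png")
E=ext("top")
print(px2w(E,[(322,219),(308,224),(241,267),(364,280),(323,287),(413,283),(450,291),(170,275)],0).round())
E
```

```text
[[ 615.   95.    0.]
 [ 600.  134.    0.]
 [ 477.  314.    0.]
 [ 448.  -22.    0.]
 [ 427.   89.    0.]
 [ 443. -156.    0.]
 [ 423. -258.    0.]
 [ 451.  507.    0.]]
```

View pics/c1.png

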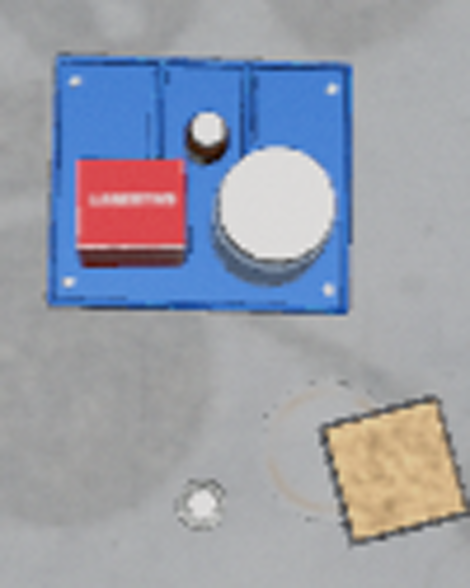

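View pics/c2.png

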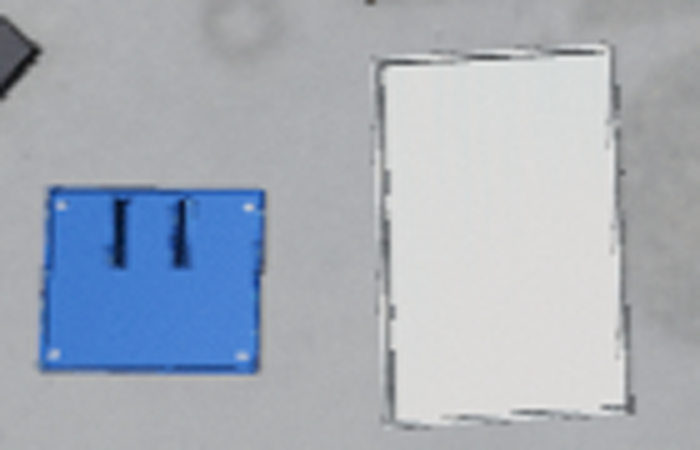

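>>> {"name": "play_rows", "arguments": {
  "commands": [
    {"offset": [0.033,-0.03,0]},
    {"offset": [0.033,-0.03,0]},
    {"offset": [0.033,-0.03,0]},
    {"offset": [0.033,-0.03,0]},
    {"offset": [0.033,-0.03,0]}
  ],
  "jaw": 0
}}

```text
$.commands[0]: bad value
```

```bash
cat >> h.py <<'E'
def go(x,y,z,yaw,step=45.):
    """rows from current pose to world TCP target; prints tool shift (mm) total, in present tool axes, and twist"""
    o=status.get_obs(); R=Ro.from_euler("xyz",o["tcp_rot"]).as_matrix()
    d=np.array([x,y,z])-o["tool_pos"]; yw=o["tcp_rot"][2]
    tw=-np.degrees((yaw-yw+np.pi)%(2*np.pi)-np.pi)
    c,s=np.cos(yaw),np.sin(yaw)
    print("t",round(o["time"],2),"pos",o["tool_pos"].round(1),"rot",o["tcp_rot"].round(4),"grip",round(o["grip_width"],1),"F",o["contact_force"].round(1))
    print(" now-axes",(R.T@d).round(1)," final-axes",np.round([d[0]*c+d[1]*s,d[0]*s-d[1]*c,-d[2]],1)," twist",round(tw,2)," rows>=",round(np.linalg.norm(d)/step,1))
E
python3 - <<'E'
from h import *
go(490,70,440,0)
o=status.get_obs();print(o["joint_positions"])
E=ext("top")
q=np.array([(57,53),(352,65),(348,313),(48,305)])/4.7+[280,180]
print("caddy",px2w(E,q,10).round(1))
q=np.array([(378,62),(608,46),(630,410),(388,426)])/5+[140,220]
print("tray",px2w(E,q,12).round(1))
q=np.array([(323,426),(437,398),(467,512),(352,543)])/4.7+[280,180]
print("cork",px2w(E,q,8).round(1))
q=np.array([(205,503)])/4.7+[280,180]
print("dropper",px2w(E,q,63).round(1))
E
```

```text
t 0.15 pos [ 157.1 -500.9  404.2] rot [-3.1405e+00 -1.0000e-04  3.0380e-01] grip 91.6 F [-1.   1.4 -0.6]
 now-axes [ 488.5 -445.2  -35.2]  final-axes [ 332.9 -570.9  -35.8]  twist 17.41  rows>= 14.7
[-1.41299246e+00  3.42560199e-01  1.52476984e+00 -2.42014512e-05
  1.27536241e+00 -1.46008185e-01]
caddy [[689.1 179.7  10. ]
 [685.7   5.6  10. ]
 [538.3   6.7  10. ]
 [539.4 181.1  10. ]]
tray [[569.4 385.3  12. ]
 [580.8 260.3  12. ]
 [383.9 241.7  12. ]
 [372.9 370.8  12. ]]
cork [[472.5  20.5   8. ]
 [490.  -45.5   8. ]
 [424.6 -63.    8. ]
 [405.6   3.1   8. ]]
dropper [[425.5  89.5  63. ]]
```

>>> {"name": "play_rows", "arguments": {
  "commands": [
    {"offset": [0.033,-0.03,-0.002],"twist": 0},
    {"offset": [0.033,-0.03,-0.002],"twist": 0},
    {"offset": [0.033,-0.03,-0.002],"twist": 0},
    {"offset": [0.033,-0.03,-0.002],"twist": 0},
    {"offset": [0.033,-0.03,-0.002],"twist": 0}
  ],
  "jaw": 0
}}

```text
time: 0.65
tool_pos: [270.1, -306.8, 414.6]
tcp_rot: [-3.141, -0.0, 0.303]
contact_force: [1.7, 0.0, 0.8]
grip_width: 91.8
```

>>> {"name": "play_rows", "arguments": {
  "commands": [
    {"offset": [0.033,-0.03,-0.002],"twist": 0},
    {"offset": [0.033,-0.03,-0.002],"twist": 0},
    {"offset": [0.033,-0.03,-0.002],"twist": 0},
    {"offset": [0.033,-0.03,-0.002],"twist": 0},
    {"offset": [0.033,-0.03,-0.002],"twist": 0}
  ]
}}

```text
time: 1.15
tool_pos: [382.6, -114.2, 424.8]
tcp_rot: [3.141, -0.0, 0.304]
contact_force: [-0.1, -1.0, -0.3]
grip_width: 92.0
```

```bash
python3 - <<'E'
from h import *
go(490,70,440,0)
E
```

```text
t 1.15 pos [ 382.6 -114.2  424.8] rot [ 3.1413e+00 -1.0000e-04  3.0360e-01] grip 92.0 F [-0.1 -1.  -0.3]
 now-axes [ 157.5 -143.7  -15.2]  final-axes [ 107.4 -184.2  -15.2]  twist 17.4  rows>= 4.7
```

>>> {"name": "play_rows", "arguments": {
  "commands": [
    {"offset": [0,0,0],"twist": 8.5},
    {"offset": [0,0,0],"twist": 8.5},
    {"offset": [0.02,-0.034,-0.003],"twist": 0.4},
    {"offset": [0.02,-0.034,-0.003],"twist": 0},
    {"offset": [0.02,-0.034,-0.003],"twist": 0}
  ]
}}

```text
time: 1.65
tool_pos: [442.4, -12.7, 433.8]
tcp_rot: [3.141, 0.0, -0.001]
contact_force: [0.3, -0.8, 0.2]
grip_width: 91.6
```

>>> {"name": "play_rows", "arguments": {
  "commands": [
    {"offset": [0.024,-0.041,-0.003],"twist": 0},
    {"offset": [0.024,-0.041,-0.003],"twist": 0},
    {"offset": [0,0,0],"twist": 0}
  ]
}}

```text
time: 1.95
tool_pos: [491.6, 72.2, 439.4]
tcp_rot: [-3.14, -0.001, 0.005]
contact_force: [0.1, -0.6, -0.3]
grip_width: 91.8
```

```bash
python3 - <<'E'
from h import *
go(490,70,440,0)
np.save("pose1.npy",np.r_[status.get_obs()["tool_pos"],status.get_obs()["tcp_rot"]])
cv2.imwrite("pics/w1.png",viewer.capture("wrist")[:,:,::-1])
E
```

```text
t 1.95 pos [491.6  72.2 439.4] rot [-3.1401e+00 -9.0000e-04  5.2000e-03] grip 91.8 F [ 0.1 -0.6 -0.3]
 now-axes [-1.6  2.2 -0.6]  final-axes [-1.6  2.2 -0.6]  twist 0.3  rows>= 0.1
```

View pics/w1.png

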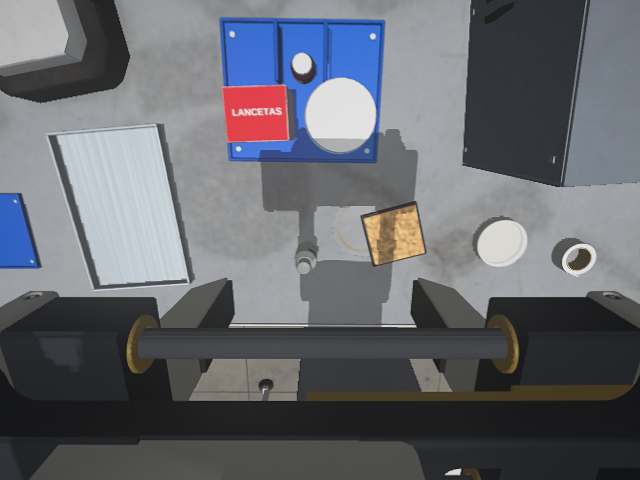

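The wrist view shows everything: caddy with corners (221,18)–(384,21)–(377,163)–(229,160), carton top at (256,114), jar lid at (341,115), vial cap at (302,64), dropper at (306,258), cork at (393,234), tray at (118,207), petri at (501,242) and tape at (578,258). I'll enlarge it for precise pixels.

```bash
python3 - <<'E'
from h import *
crop("pics/w1.png",210,10,400,170,4,"pics/c3.png")
crop("pics/w1.png",280,190,440,280,5,"pics/c4.png")
crop("pics/w1.png",40,110,200,300,3,"pics/c5.png")
E
```

```text
(no output)
```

View pics/c3.png

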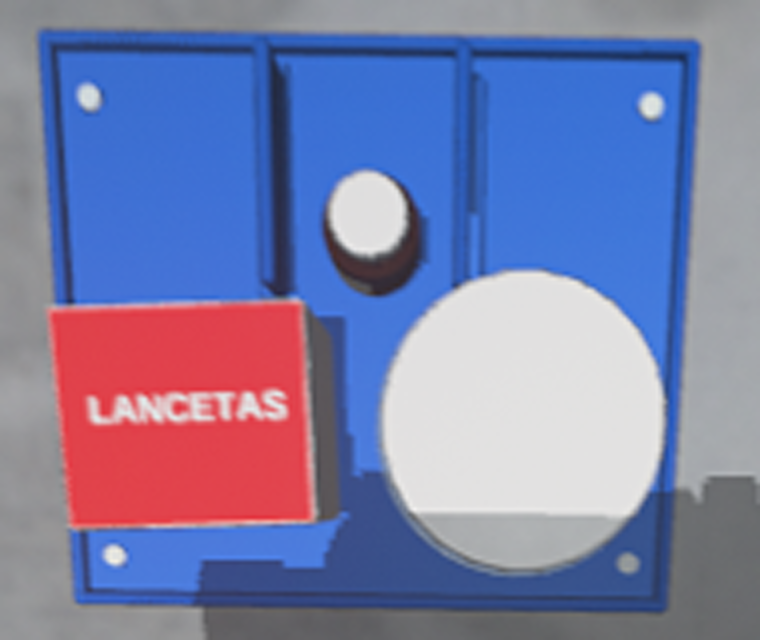

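View pics/c4.png

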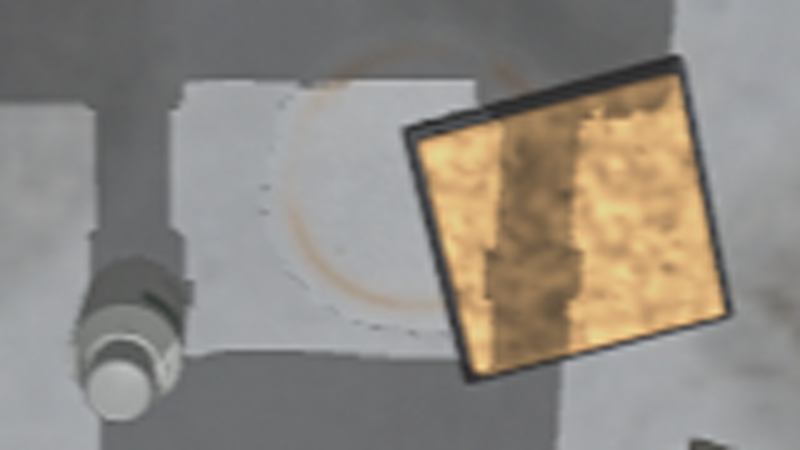

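View pics/c5.png

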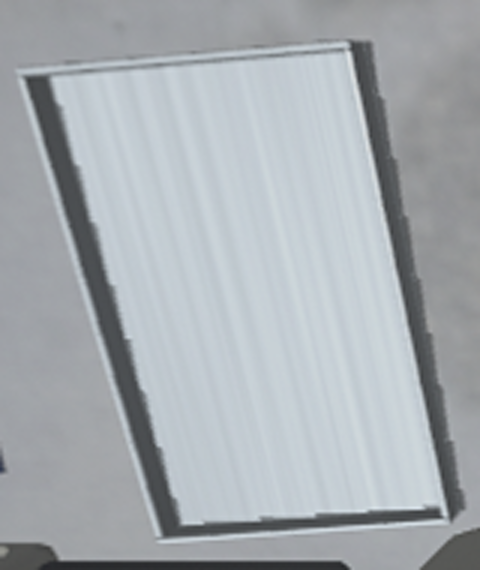

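```bash
cat > fit.py <<'E'
from h import *
def rigid(loc,W):
    loc=np.array(loc,float);a=loc.mean(0);W=np.array(W)[:,:2];b=W.mean(0)
    H=(loc-a).T@(W-b);th=np.arctan2(H[0,1]-H[1,0],H[0,0]+H[1,1])
    R=np.array([[np.cos(th),-np.sin(th)],[np.sin(th),np.cos(th)]])
    t=b-R@a; res=W-(loc@R.T+t)
    return t.round(1),round(th,4),res.round(1).tolist()
E
python3 - <<'E'
from fit import *
p=np.load("pose1.npy");E=ext("wrist",dict(tool_pos=p[:3],tcp_rot=p[3:]))
f=lambda q,s,x,y,z:px2w(E,(np.array(q)+.5)/s+[x-.5,y-.5],z)
c=lambda q,z:f(q,4,210,10,z)
print("caddy",rigid([(65,88),(65,-88),(-84,-88),(-84,88)],c([(40,30),(698,42),(664,609),(77,601)],10)))
print("carton",rigid([(25,30),(25,-30),(-25,-30),(-25,30)],c([(50,309),(302,300),(314,521),(71,527)],79)))
lid=c([(525,269),(523,567),(384,420),(665,405)],102);print("jar",lid.round(1))
# jar: fit ellipse-like: left-right mid y , top-bottom mid x
v=c([(368,170),(366,258),(327,215),(408,212)],54);print("vial",v.round(1),v.mean(0))
d=f([(119,388)],5,280,190,63);print("dropper",d.round(1))
print("cork",rigid([(36,36),(36,-36),(-36,-36),(-36,36)],f([(406,130),(682,60),(730,315),(468,380)],5,280,190,8)))
print("tray",rigid([(100,65),(100,-65),(-100,-65),(-100,65)],f([(20,73),(350,43),(450,520),(160,540)],3,40,110,16)))
g=px2w(E,[(501,240),(579,256)],16);print("petri,tape",g.round())
E
```

```text
caddy (array([623.9,  95.9]), np.float64(-0.0089), [[-1.0, -1.3], [-1.3, 1.4], [1.3, 1.4], [1.0, -1.5]])
carton (array([589.6, 136.1]), np.float64(0.0315), [[-0.8, -1.0], [-0.5, 0.8], [0.6, 0.7], [0.7, -0.6]])
jar [[618.5  57.5 102. ]
 [556.8  56.6 102. ]
 [588.   87.9 102. ]
 [591.4  26.3 102. ]]
vial [[647.1  93.5  54. ]
 [627.7  94.2  54. ]
 [637.2 103.6  54. ]
 [638.   83.9  54. ]] [637.48096115  93.82574405  54.        ]
dropper [[427.8  93.6  63. ]]
cork (array([450.7, -18.1]), np.float64(0.2687), [[-0.9, -1.5], [-2.0, 0.9], [1.1, 1.8], [1.9, -1.2]])
tray (array([478.1, 316.2]), np.float64(0.0825), [[-2.3, -1.4], [-1.7, 0.8], [1.9, 1.1], [2.1, -0.5]])
petri,tape [[ 447. -150.   16.]
 [ 426. -253.   16.]]
```

>>> {"name": "play_rows", "arguments": {
  "commands": [
    {"offset": [0,0,0.013],"twist": -8.11},
    {"offset": [0,0,0.013],"twist": -8.11},
    {"offset": [0,0,0.013],"twist": -8.11},
    {"offset": [0,0,0.013],"twist": -8.11},
    {"offset": [0,0,0.013],"twist": -8.11}
  ]
}}

```text
time: 2.5
tool_pos: [489.4, 67.0, 374.0]
tcp_rot: [-3.141, 0.001, 0.712]
contact_force: [-0.3, 0.3, -0.3]
grip_width: 91.8
```

>>> {"name": "play_rows", "arguments": {
  "commands": [
    {"offset": [0,0,0.01],"twist": -8.11},
    {"offset": [0,0,0.01],"twist": -8.11},
    {"offset": [0,0,0.01],"twist": -8.11},
    {"offset": [0,0,0.01],"twist": -8.11},
    {"offset": [0,0,0.01],"twist": -8.11}
  ]
}}

```text
time: 3.0
tool_pos: [489.4, 67.0, 324.2]
tcp_rot: [-3.141, 0.001, 1.42]
contact_force: [0.2, -0.0, -0.8]
grip_width: 91.8
```

>>> {"name": "play_rows", "arguments": {
  "commands": [
    {"offset": [0,0,0.01],"twist": -8.11},
    {"offset": [0,0,0],"twist": 0}
  ]
}}

```text
time: 3.2
tool_pos: [489.1, 67.1, 313.5]
tcp_rot: [-3.138, 0.0, 1.557]
contact_force: [-0.2, 0.7, 0.1]
grip_width: 92.0
```

```bash
python3 - <<'E'
from h import *
go(587.6,57,253,1.562)
print(status.get_obs()["joint_positions"])
E
```

```text
t 3.2 pos [489.1  67.1 313.5] rot [-3.1382e+00  4.0000e-04  1.5571e+00] grip 92.0 F [-0.2  0.7  0.1]
 now-axes [-8.8 98.8 60.2]  final-axes [-9.3 98.6 60.5]  twist -0.28  rows>= 2.6
[-1.88421328e-02  3.83605606e-01  1.73943887e+00 -4.74194204e-04
  1.02191812e+00 -4.89240706e-03]
```

>>> {"name": "play_rows", "arguments": {
  "commands": [
    {"offset": [-0.003,0.035,0.0],"twist": 0},
    {"offset": [-0.003,0.035,0.0],"twist": 0},
    {"offset": [-0.003,0.029,0.0],"twist": 0},
    {"offset": [0,0,0],"twist": 0}
  ]
}}

```text
time: 3.6
tool_pos: [591.2, 56.4, 315.0]
tcp_rot: [3.139, 0.0, 1.551]
contact_force: [0.4, 0.2, 0.3]
grip_width: 91.7
```

```bash
python3 - <<'E'
from h import *
go(587.6,57,253,1.562)
np.save("pose2.npy",np.r_[status.get_obs()["tool_pos"],status.get_obs()["tcp_rot"]])
cv2.imwrite("pics/w2.png",viewer.capture("wrist")[:,:,::-1])
E
```

```text
t 3.6 pos [591.2  56.4 315. ] rot [3.1389e+00 5.0000e-04 1.5515e+00] grip 91.7 F [0.4 0.2 0.3]
 now-axes [ 0.6 -3.8 61.9]  final-axes [ 0.6 -3.6 62. ]  twist -0.6  rows>= 1.4
```

View pics/w2.png

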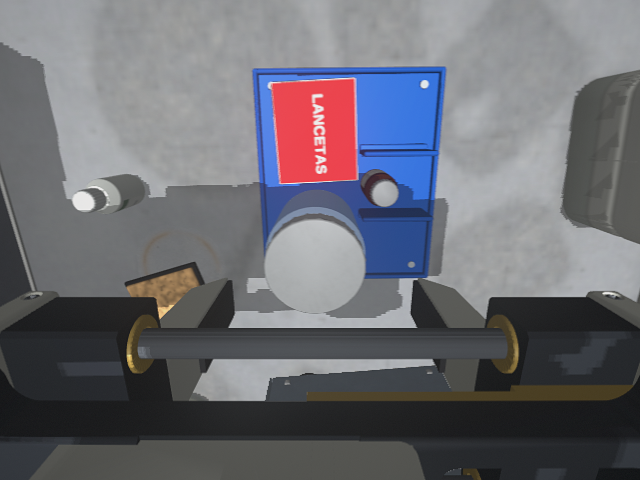

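```bash
python3 - <<'E'
from fit import *
p=np.load("pose2.npy");E=ext("wrist",dict(tool_pos=p[:3],tcp_rot=p[3:]))
print("lid",px2w(E,[(264.5,266),(366,265),(315,218),(315,313.5)],102).round(1))
print("carton",rigid([(25,30),(25,-30),(-25,-30),(-25,30)],px2w(E,[(355,78),(358,180.5),(279,185),(272,83)],79)))
print("vial",px2w(E,[(383,191)],54).round(1),"drop",px2w(E,[(83,201)],63).round(1))
print("caddy",px2w(E,[(253,68),(446,67),(426,277)],10).round(1))
E
```

```text
lid [[556.8  60.3 102. ]
 [618.8  59.8 102. ]
 [588.4  89.8 102. ]
 [586.8  27.1 102. ]]
carton (array([589.8, 136.7]), np.float64(0.0314), [[-0.7, -0.2], [-0.1, 0.5], [-0.2, 0.2], [1.0, -0.4]])
vial [[636.2  96.8  54. ]] drop [[427.4  95.4  63. ]]
caddy [[542.  185.2  10. ]
 [688.8 183.3  10. ]
 [686.1   9.7  10. ]]
```

```bash
python3 - <<'E'
from h import *
go(588,58,253,1.562)
E
```

```text
t 3.65 pos [589.5  56.8 314.6] rot [3.1415e+00 3.0000e-04 1.5525e+00] grip 91.5 F [-0.4  0.2  0.6]
 now-axes [ 1.2 -1.6 61.6]  final-axes [ 1.2 -1.5 61.6]  twist -0.55  rows>= 1.4
```

>>> {"name": "play_rows", "arguments": {
  "commands": [
    {"offset": [0.001,-0.001,0.02],"twist": -0.5},
    {"offset": [0,0,0.02],"twist": 0},
    {"offset": [0,0,0.013],"twist": 0},
    {"offset": [0,0,0.008],"twist": 0},
    {"offset": [0,0,0],"twist": 0}
  ]
}}

```text
time: 4.15
tool_pos: [587.3, 58.7, 253.0]
tcp_rot: [-3.14, 0.0, 1.565]
contact_force: [1.0, -0.1, 1.2]
grip_width: 91.7
```

>>> {"name": "play_rows", "arguments": {
  "commands": [
    {"offset": [0,0,0],"twist": 0},
    {"offset": [0,0,0],"twist": 0},
    {"offset": [0,0,0],"twist": 0},
    {"offset": [0,0,0],"twist": 0},
    {"offset": [0,0,0],"twist": 0}
  ],
  "jaw": 140
}}

```text
time: 4.65
tool_pos: [587.9, 58.8, 254.2]
tcp_rot: [3.141, 0.0, 1.566]
contact_force: [-1.5, -0.6, 2.6]
grip_width: 64.7
```

>>> {"name": "play_rows", "arguments": {
  "commands": [
    {"offset": [0,0,0],"twist": 0},
    {"offset": [0,0,-0.01],"twist": 0},
    {"offset": [0,0,-0.03],"twist": 0},
    {"offset": [0,0,-0.03],"twist": 0},
    {"offset": [0,0,-0.03],"twist": 0}
  ]
}}

```text
time: 5.15
tool_pos: [587.7, 58.8, 354.8]
tcp_rot: [-3.141, 0.0, 1.566]
contact_force: [0.1, 0.0, -2.2]
grip_width: 65.1
```

```bash
python3 - <<'E'
from h import *
go(530,320,353,1.653)
E
```

```text
t 5.15 pos [587.7  58.8 354.8] rot [-3.1407e+00  1.0000e-04  1.5658e+00] grip 65.1 F [ 0.1  0.  -2.2]
 now-axes [260.9 -59.    1.8]  final-axes [265.  -36.    1.8]  twist -5.0  rows>= 5.9
```

>>> {"name": "play_rows", "arguments": {
  "commands": [
    {"offset": [0.015,-0.003,0],"twist": 0},
    {"offset": [0.035,-0.008,0],"twist": 0},
    {"offset": [0.04,-0.009,0],"twist": 0},
    {"offset": [0.04,-0.009,0],"twist": 0},
    {"offset": [0.04,-0.009,0],"twist": 0}
  ]
}}

```text
time: 5.65
tool_pos: [549.6, 231.0, 352.3]
tcp_rot: [-3.139, 0.0, 1.566]
contact_force: [-0.0, -0.6, -2.4]
grip_width: 64.9
```

>>> {"name": "play_rows", "arguments": {
  "commands": [
    {"offset": [0.04,-0.009,0],"twist": 0},
    {"offset": [0.035,-0.008,0],"twist": 0},
    {"offset": [0.016,-0.004,0.02],"twist": 0},
    {"offset": [0,0,0.02],"twist": 0},
    {"offset": [0,0,0],"twist": 0}
  ]
}}

```text
time: 6.15
tool_pos: [528.3, 321.0, 309.4]
tcp_rot: [-3.134, 0.003, 1.568]
contact_force: [-0.0, -0.3, -3.5]
grip_width: 65.0
```

```bash
python3 - <<'E'
from h import *
go(530,320,252.5,1.566)
cv2.imwrite("pics/s3.png",viewer.capture("side")[:,:,::-1])
cv2.imwrite("pics/t3.png",viewer.capture("top")[:,:,::-1])
E
```

```text
t 6.15 pos [528.3 321.  309.4] rot [-3.1339  0.0035  1.5676] grip 65.0 F [-0.  -0.3 -3.5]
 now-axes [-0.7  2.1 56.9]  final-axes [-0.9  1.7 56.9]  twist 0.09  rows>= 1.3
```

View pics/s3.png

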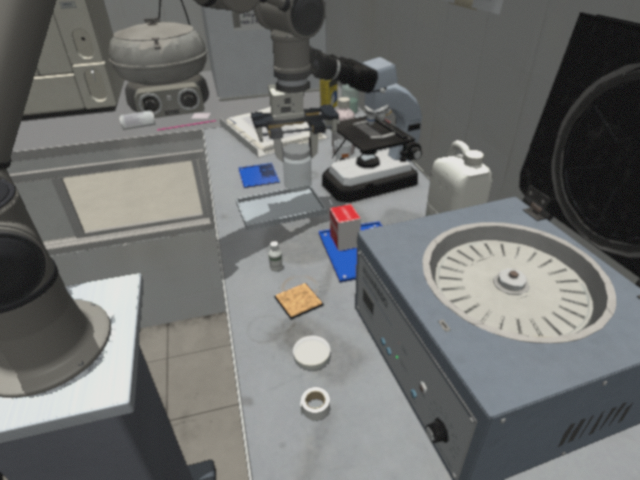

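The jar is held upright over the tray at about (297,165). I'll check the clearance to the microscope in the top view.

```bash
python3 - <<'E'
from h import *
crop("pics/t3.png",130,90,340,320,2.6,"pics/c6.png")
E=ext("top")
print(px2w(E,[(185,210),(212,212),(240,215)],0).round(),px2w(E,[(185,210),(212,212)],250).round())
E
```

```text
[[632. 476.   0.]
 [628. 401.   0.]
 [621. 323.   0.]] [[583. 402. 250.]
 [580. 343. 250.]]
```

View pics/c6.png

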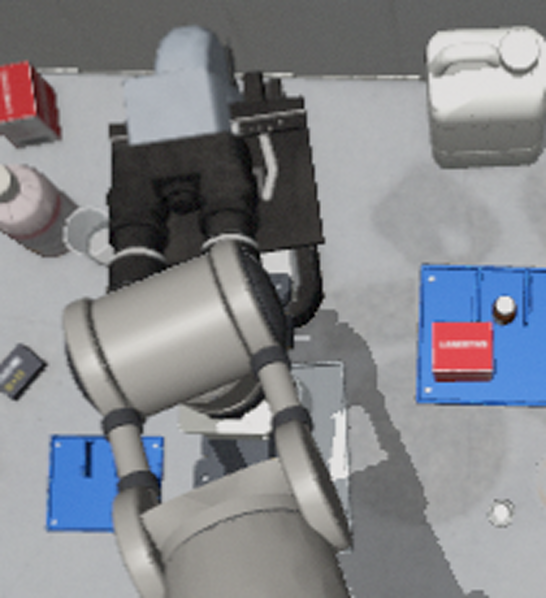

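```bash
python3 - <<'E'
from h import *
crop("pics/side0.png",290,30,430,200,4,"pics/c7.png")
crop("pics/top0.png",160,90,270,230,4,"pics/c8.png")
E
```

```text
(no output)
```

View pics/c7.png

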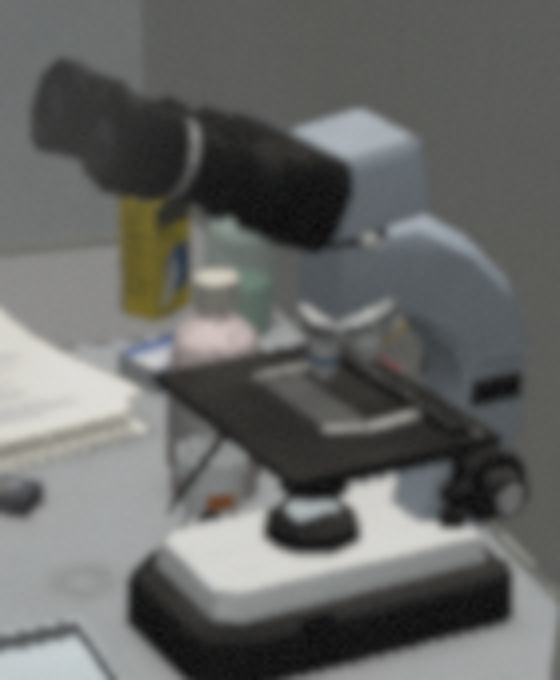

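View pics/c8.png

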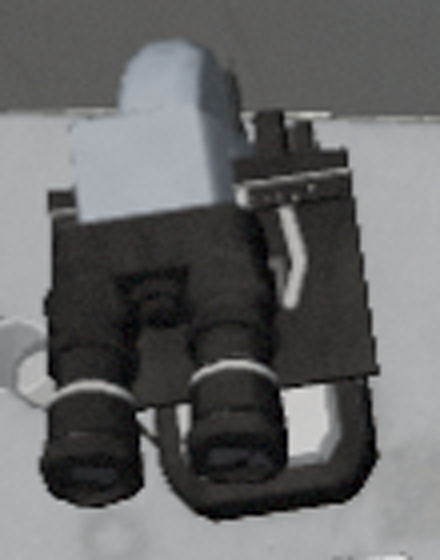

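```bash
python3 - <<'E'
from h import *
def tri(a,b):
    A,B=ext("top"),ext("side")
    n=[cv2.undistortPoints(np.array([[q]],float),E[0],E[1])[0,0] for E,q in((A,a),(B,b))]
    P=cv2.triangulatePoints(np.c_[A[2],A[3]],np.c_[B[2],B[3]],n[0],n[1]);X=P[:3,0]/P[3,0]
    print(X.round(),w2px(A,X).round(),w2px(B,X).round())
tri((219.5,204),(319,69)); tri((183,207),(304,56))
E=ext("top");print(px2w(E,[(253.7,207),(215,219)],30).round())
E
```

```text
[582. 309. 332.] [[220. 203.]] [[318.  69.]]
[570. 379. 343.] [[183. 208.]] [[305.  56.]]
[[638. 282.  30.]
 [603. 385.  30.]]
```

The triangulated microscope eyepieces hang at x≥570, z≈300–360, close to the far end of the tray. I'll set the jar nearer, at tray x≈+20.

>>> {"name": "play_rows", "arguments": {
  "commands": [
    {"offset": [-0.001,-0.014,0],"twist": 0},
    {"offset": [-0.001,-0.015,0.012],"twist": 0},
    {"offset": [0,0,0.02],"twist": 0},
    {"offset": [0,0,0.013],"twist": 0},
    {"offset": [0,0,0],"twist": 0}
  ]
}}

```text
time: 6.75
tool_pos: [501.1, 317.8, 267.5]
tcp_rot: [-3.139, 0.001, 1.565]
contact_force: [0.9, -0.6, -3.5]
grip_width: 64.6
```

```bash
python3 - <<'E'
from h import *
go(500,318,253,1.566)
E
```

```text
t 6.75 pos [501.1 317.8 267.5] rot [-3.1394e+00  1.2000e-03  1.5650e+00] grip 64.6 F [ 0.9 -0.6 -3.5]
 now-axes [ 0.3 -1.1 14.5]  final-axes [ 0.2 -1.1 14.5]  twist -0.06  rows>= 0.3
```

>>> {"name": "play_rows", "arguments": {
  "commands": [
    {"offset": [0,0,0.008],"twist": 0},
    {"offset": [0,0,0.004],"twist": 0},
    {"offset": [0,0,0.002],"twist": 0},
    {"offset": [0,0,0],"twist": 0}
  ]
}}

```text
time: 7.15
tool_pos: [501.2, 318.2, 254.6]
tcp_rot: [-3.141, 0.0, 1.566]
contact_force: [-0.5, -0.1, -3.1]
grip_width: 64.7
```

>>> {"name": "play_rows", "arguments": {
  "commands": [
    {"offset": [0,0,0.001],"twist": 0},
    {"offset": [0,0,0.001],"twist": 0},
    {"offset": [0,0,0],"twist": 0}
  ]
}}

```text
time: 7.45
tool_pos: [501.2, 318.3, 253.2]
tcp_rot: [3.141, -0.0, 1.566]
contact_force: [-0.7, -0.1, 1.4]
grip_width: 64.7
```

Contact is made, so I'll release and rise.

>>> {"name": "play_rows", "arguments": {
  "commands": [
    {"offset": [0,0,0],"twist": 0},
    {"offset": [0,0,0],"twist": 0},
    {"offset": [0,0,0],"twist": 0},
    {"offset": [0,0,0],"twist": 0}
  ],
  "jaw": 0
}}

```text
time: 7.85
tool_pos: [501.2, 318.3, 252.7]
tcp_rot: [3.141, 0.0, 1.566]
contact_force: [0.4, -0.5, -0.5]
grip_width: 90.6
```

>>> {"name": "play_rows", "arguments": {
  "commands": [
    {"offset": [0,0,-0.015],"twist": 0},
    {"offset": [-0.01,0,-0.03],"twist": 0},
    {"offset": [-0.04,0,-0.03],"twist": 0},
    {"offset": [-0.045,0,-0.02],"twist": 0},
    {"offset": [-0.045,0,0],"twist": 0}
  ]
}}

```text
time: 8.35
tool_pos: [500.8, 177.3, 350.8]
tcp_rot: [3.135, -0.001, 1.567]
contact_force: [1.2, -0.0, 0.4]
grip_width: 91.7
```

```bash
python3 - <<'E'
from h import *
go(589.7,136.4,300,0.03)
cv2.imwrite("pics/s4.png",viewer.capture("side")[:,:,::-1])
cv2.imwrite("pics/t4.png",viewer.capture("top")[:,:,::-1])
a=cv2.imread("pics/s4.png")[100:280,190:400];b=cv2.imread("pics/t4.png")[170:320,190:365]
cv2.imwrite("pics/c9.png",np.hstack([cv2.resize(a,(400,343)),cv2.resize(b,(400,343))]))
E
```

```text
t 8.35 pos [500.8 177.3 350.8] rot [ 3.1352e+00 -1.1000e-03  1.5672e+00] grip 91.7 F [ 1.2 -0.   0.4]
 now-axes [-40.6  88.7  51.3]  final-axes [87.7 43.5 50.8]  twist 88.07  rows>= 2.5
```

View pics/c9.png

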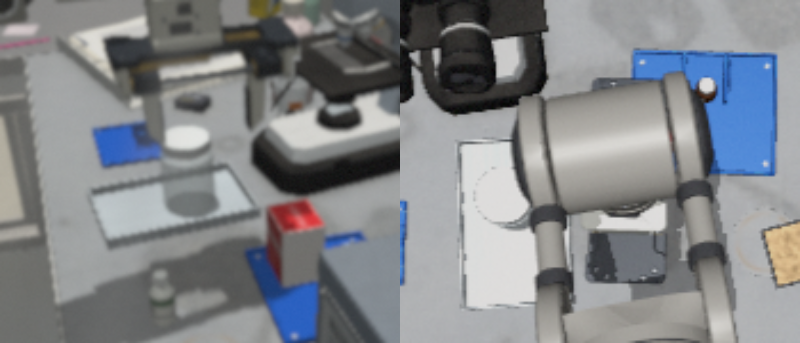

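The jar stands upright in the tray. Next is the carton: turn the tool by 88° and go above it.

>>> {"name": "play_rows", "arguments": {
  "commands": [
    {"offset": [0,0,0],"twist": 8},
    {"offset": [0,0,0],"twist": 8},
    {"offset": [0,0,0],"twist": 8},
    {"offset": [0,0,0],"twist": 8},
    {"offset": [0,0,0],"twist": 8}
  ]
}}

```text
time: 8.95
tool_pos: [500.4, 178.7, 347.5]
tcp_rot: [-3.141, 0.0, 0.862]
contact_force: [-0.5, 0.2, -0.5]
grip_width: 91.8
```

>>> {"name": "play_rows", "arguments": {
  "commands": [
    {"offset": [0,0,0],"twist": 8},
    {"offset": [0,0,0],"twist": 8},
    {"offset": [0,0,0],"twist": 8},
    {"offset": [0,0,0],"twist": 8},
    {"offset": [0,0,0],"twist": 8}
  ]
}}

```text
time: 9.45
tool_pos: [500.4, 178.8, 347.5]
tcp_rot: [-3.141, 0.0, 0.164]
contact_force: [-0.6, 0.1, 0.4]
grip_width: 91.9
```

>>> {"name": "play_rows", "arguments": {
  "commands": [
    {"offset": [0,0,0],"twist": 8},
    {"offset": [0.03,0.014,0.02],"twist": 0},
    {"offset": [0.03,0.014,0.02],"twist": 0},
    {"offset": [0.028,0.014,0.01],"twist": 0},
    {"offset": [0,0,0],"twist": 0}
  ]
}}

```text
time: 9.95
tool_pos: [591.8, 137.6, 295.3]
tcp_rot: [3.141, 0.001, 0.028]
contact_force: [0.2, 0.4, -0.8]
grip_width: 91.8
```

```bash
python3 - <<'E'
from h import *
go(589.7,136.4,225,0.03)
E
```

```text
t 9.95 pos [591.8 137.6 295.3] rot [3.141e+00 1.400e-03 2.790e-02] grip 91.8 F [ 0.2  0.4 -0.8]
 now-axes [-2.   1.1 70.3]  final-axes [-2.1  1.1 70.3]  twist -0.12  rows>= 1.6
```

>>> {"name": "play_rows", "arguments": {
  "commands": [
    {"offset": [0,0.002,0.02],"twist": 0},
    {"offset": [0,0,0.025],"twist": 0},
    {"offset": [0,0,0.018],"twist": 0},
    {"offset": [0,0,0.006],"twist": 0},
    {"offset": [0,0,0],"twist": 0}
  ]
}}

```text
time: 10.45
tool_pos: [589.2, 137.5, 228.3]
tcp_rot: [-3.142, 0.002, 0.03]
contact_force: [0.2, 0.2, 0.4]
grip_width: 91.4
```

>>> {"name": "play_rows", "arguments": {
  "commands": [
    {"offset": [0,0,0],"twist": 0},
    {"offset": [0,0,0],"twist": 0},
    {"offset": [0,0,0],"twist": 0},
    {"offset": [0,0,0],"twist": 0},
    {"offset": [0,0,0],"twist": 0}
  ],
  "jaw": 140
}}

```text
time: 10.95
tool_pos: [589.8, 136.9, 229.1]
tcp_rot: [3.142, -0.001, 0.03]
contact_force: [-0.8, 0.1, 2.5]
grip_width: 59.8
```

>>> {"name": "play_rows", "arguments": {
  "commands": [
    {"offset": [0,0,0],"twist": 0},
    {"offset": [0,0,-0.01],"twist": 0},
    {"offset": [0,0,-0.025],"twist": 0},
    {"offset": [0,0,-0.03],"twist": 0},
    {"offset": [-0.015,0,-0.015],"twist": 0}
  ]
}}

```text
time: 11.45
tool_pos: [576.0, 136.4, 311.6]
tcp_rot: [-3.141, -0.005, 0.03]
contact_force: [0.1, -0.1, -0.7]
grip_width: 60.0
```

```bash
python3 - <<'E'
from h import *
go(416.2,310.9,260,0.0825)
E
```

```text
t 11.45 pos [576.  136.4 311.6] rot [-3.1414 -0.0053  0.0296] grip 60.0 F [ 0.1 -0.1 -0.7]
 now-axes [-154.8 -179.2   50.9]  final-axes [-144.9 -187.1   51.6]  twist -3.03  rows>= 5.4
```

>>> {"name": "play_rows", "arguments": {
  "commands": [
    {"offset": [-0.015,0,0],"twist": -3},
    {"offset": [-0.028,-0.02,0],"twist": 0},
    {"offset": [-0.028,-0.03,0],"twist": 0},
    {"offset": [-0.028,-0.03,0],"twist": 0},
    {"offset": [-0.02,-0.035,0],"twist": 0}
  ]
}}

```text
time: 11.95
tool_pos: [444.9, 242.4, 309.2]
tcp_rot: [3.141, 0.001, 0.081]
contact_force: [0.4, -0.2, -0.9]
grip_width: 59.4
```

>>> {"name": "play_rows", "arguments": {
  "commands": [
    {"offset": [-0.014,-0.035,0.005],"twist": 0},
    {"offset": [-0.012,-0.025,0.02],"twist": 0},
    {"offset": [0,-0.012,0.02],"twist": 0},
    {"offset": [0,0,0.005],"twist": 0},
    {"offset": [0,0,0],"twist": 0}
  ]
}}

```text
time: 12.45
tool_pos: [414.7, 311.4, 258.4]
tcp_rot: [3.141, 0.001, 0.083]
contact_force: [-0.5, -0.2, 0.0]
grip_width: 59.6
```

```bash
python3 - <<'E'
from h import *
go(416.2,310.9,228,0.0825)
E
```

```text
t 12.45 pos [414.7 311.4 258.4] rot [3.1406e+00 1.4000e-03 8.2900e-02] grip 59.6 F [-0.5 -0.2  0. ]
 now-axes [ 1.5  0.6 30.4]  final-axes [ 1.4  0.7 30.4]  twist 0.02  rows>= 0.7
```

>>> {"name": "play_rows", "arguments": {
  "commands": [
    {"offset": [0.001,0,0.015],"twist": 0},
    {"offset": [0,0,0.01],"twist": 0},
    {"offset": [0,0,0.004],"twist": 0},
    {"offset": [0,0,0],"twist": 0}
  ]
}}

```text
time: 12.85
tool_pos: [416.0, 311.3, 229.6]
tcp_rot: [3.141, 0.001, 0.081]
contact_force: [-0.4, 0.3, -0.3]
grip_width: 60.2
```

>>> {"name": "play_rows", "arguments": {
  "commands": [
    {"offset": [0,0,0.001],"twist": 0},
    {"offset": [0,0,0],"twist": 0}
  ]
}}

```text
time: 13.05
tool_pos: [416.0, 311.7, 229.1]
tcp_rot: [-3.141, -0.001, 0.082]
contact_force: [-0.3, 0.1, -0.9]
grip_width: 60.0
```

>>> {"name": "play_rows", "arguments": {
  "commands": [
    {"offset": [0,0,0.001],"twist": 0},
    {"offset": [0,0,0],"twist": 0}
  ]
}}

```text
time: 13.25
tool_pos: [416.0, 311.9, 228.1]
tcp_rot: [-3.141, -0.001, 0.082]
contact_force: [-0.1, -1.2, 3.2]
grip_width: 59.7
```

>>> {"name": "play_rows", "arguments": {
  "commands": [
    {"offset": [0,0,0.001],"twist": 0},
    {"offset": [0,0,0],"twist": 0}
  ]
}}

```text
time: 13.45
tool_pos: [415.9, 311.9, 228.1]
tcp_rot: [-3.141, -0.001, 0.083]
contact_force: [-3.1, -1.2, 12.2]
grip_width: 59.5
```

>>> {"name": "play_rows", "arguments": {
  "commands": [
    {"offset": [0,0,-0.001],"twist": 0},
    {"offset": [0,0,0],"twist": 0},
    {"offset": [0,0,0],"twist": 0},
    {"offset": [0,0,0],"twist": 0}
  ],
  "jaw": 0
}}

```text
time: 13.85
tool_pos: [415.8, 311.8, 227.5]
tcp_rot: [3.141, 0.0, 0.082]
contact_force: [-0.0, 0.3, 0.5]
grip_width: 87.4
```

>>> {"name": "play_rows", "arguments": {
  "commands": [
    {"offset": [0,0,-0.015],"twist": 0},
    {"offset": [0,0,-0.03],"twist": 0},
    {"offset": [0,0,-0.03],"twist": 0},
    {"offset": [0,0.02,-0.03],"twist": 0},
    {"offset": [0,0.03,-0.02],"twist": 0}
  ]
}}

```text
time: 14.35
tool_pos: [419.9, 262.4, 354.5]
tcp_rot: [-3.141, -0.002, 0.085]
contact_force: [-0.1, -0.4, 0.1]
grip_width: 91.7
```

```bash
python3 - <<'E'
from h import *
go(637,95.5,330,1.562)
np.save("pose3.npy",np.r_[status.get_obs()["tool_pos"],status.get_obs()["tcp_rot"]])
cv2.imwrite("pics/w4.png",viewer.capture("wrist")[:,:,::-1])
E
```

```text
t 14.35 pos [419.9 262.4 354.5] rot [-3.1406e+00 -2.4000e-03  8.4600e-02] grip 91.7 F [-0.1 -0.4  0.1]
 now-axes [202.1 184.6  24.8]  final-axes [-164.9  218.5   24.5]  twist -84.65  rows>= 6.1
```

View pics/w4.png

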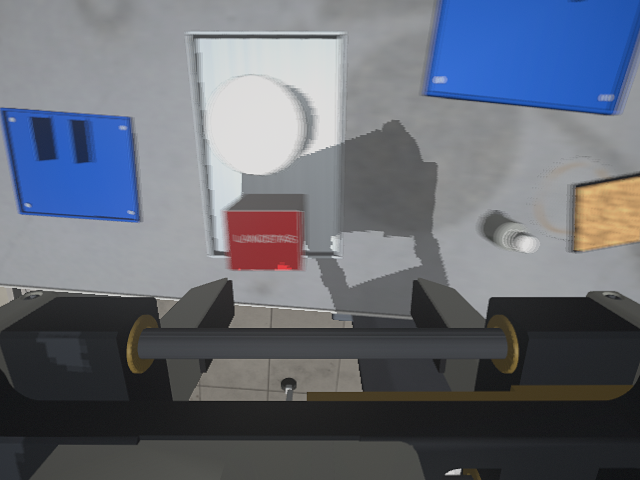

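The jar lid is at (258,125) and the carton top at (266,240), both standing in the tray. I'll check both in the tray frame numerically.

```bash
python3 - <<'E'
from fit import *
p=np.load("pose3.npy");E=ext("wrist",dict(tool_pos=p[:3],tcp_rot=p[3:]))
a=px2w(E,[(227,211),(302,210),(302,270),(230,270)],78);print(a.round(1),a.mean(0).round(1))
b=px2w(E,[(258,125)],101);print(b)
t,th,r=rigid([(100,65),(100,-65),(-100,-65),(-100,65)],px2w(E,[(187,35),(344,33),(340,255),(209,257)],16))
print("tray",t,th,r)
R=np.array([[np.cos(th),np.sin(th)],[-np.sin(th),np.cos(th)]])
for q in(a.mean(0)[:2],b[0,:2],(415.9,311.8)):print((R@(np.array(q)-t)).round(1))
E
```

```text
[[437.5 337.9  78. ]
 [443.2 280.3  78. ]
 [393.5 276.9  78. ]
 [388.5 335.4  78. ]] [415.7 307.6  78. ]
[[502.42535263 311.81133476 101.        ]]
tray [477.9 315.2] 0.0873 [[-2.6, -0.5], [-1.5, -0.8], [3.0, 0.3], [1.1, 1.0]]
[-62.6  -2.1]
[24.1 -5.5]
[-62.1   2. ]
```

>>> {"name": "play_rows", "arguments": {
  "commands": [
    {"offset": [0,0,0],"twist": -8.48},
    {"offset": [0,0,0],"twist": -8.48},
    {"offset": [0,0,0],"twist": -8.48},
    {"offset": [0,0,0],"twist": -8.48},
    {"offset": [0,0,0],"twist": -8.48}
  ]
}}

```text
time: 14.9
tool_pos: [419.9, 262.0, 352.3]
tcp_rot: [-3.141, 0.001, 0.828]
contact_force: [0.2, 0.1, -0.4]
grip_width: 91.8
```

>>> {"name": "play_rows", "arguments": {
  "commands": [
    {"offset": [0,0,0],"twist": -8.48},
    {"offset": [0,0,0],"twist": -8.48},
    {"offset": [0,0,0],"twist": -8.48},
    {"offset": [0,0,0],"twist": -8.48},
    {"offset": [0,0,0],"twist": -8.48}
  ]
}}

```text
time: 15.4
tool_pos: [419.8, 262.0, 352.3]
tcp_rot: [-3.141, 0.0, 1.568]
contact_force: [0.3, 0.3, -0.1]
grip_width: 92.1
```

```bash
python3 - <<'E'
from h import *
go(637,95.5,330,1.562)
E
```

```text
t 15.4 pos [419.8 262.  352.3] rot [-3.1410e+00  3.0000e-04  1.5683e+00] grip 92.1 F [ 0.3  0.3 -0.1]
 now-axes [-165.9  217.6   22.2]  final-axes [-164.6  218.6   22.3]  twist 0.36  rows>= 6.1
```

>>> {"name": "play_rows", "arguments": {
  "commands": [
    {"offset": [-0.02,0.027,0.004],"twist": 0.3},
    {"offset": [-0.029,0.038,0.004],"twist": 0},
    {"offset": [-0.029,0.038,0.004],"twist": 0},
    {"offset": [-0.029,0.038,0.004],"twist": 0},
    {"offset": [-0.029,0.038,0.004],"twist": 0}
  ]
}}

```text
time: 15.9
tool_pos: [598.4, 122.3, 332.1]
tcp_rot: [-3.141, 0.0, 1.557]
contact_force: [1.3, 1.1, -0.5]
grip_width: 91.6
```

>>> {"name": "play_rows", "arguments": {
  "commands": [
    {"offset": [-0.02,0.026,0.01],"twist": 0},
    {"offset": [-0.01,0.013,0.02],"twist": 0},
    {"offset": [0,0,0],"twist": 0},
    {"offset": [0,0,0],"twist": 0}
  ]
}}

```text
time: 16.3
tool_pos: [635.4, 93.3, 301.9]
tcp_rot: [-3.139, -0.0, 1.557]
contact_force: [0.3, 0.1, 0.6]
grip_width: 91.9
```

```bash
python3 - <<'E'
from h import *
go(637,95.5,193,1.562)
np.save("pose4.npy",np.r_[status.get_obs()["tool_pos"],status.get_obs()["tcp_rot"]])
cv2.imwrite("pics/w5.png",viewer.capture("wrist")[:,:,::-1])
E
```

```text
t 16.3 pos [635.4  93.3 301.9] rot [-3.1393e+00 -1.0000e-04  1.5567e+00] grip 91.9 F [0.3 0.1 0.6]
 now-axes [  2.2   1.9 108.9]  final-axes [  2.2   1.6 108.9]  twist -0.31  rows>= 2.4
```

View pics/w5.png

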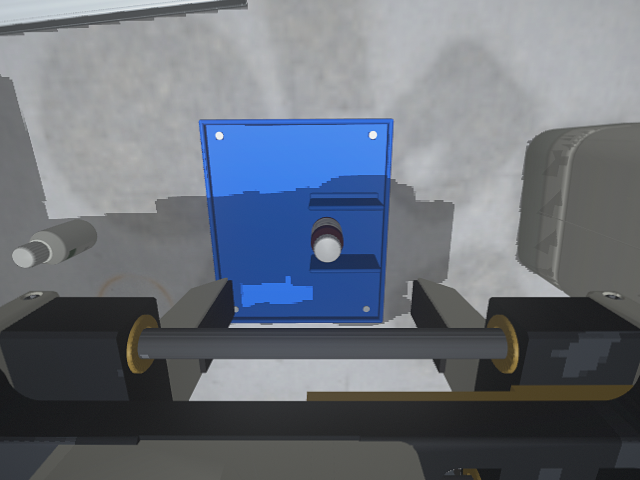

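```bash
python3 - <<'E'
from h import *
p=np.load("pose4.npy");E=ext("wrist",dict(tool_pos=p[:3],tcp_rot=p[3:]))
print(px2w(E,[(327,248)],54).round(1),px2w(E,[(24,256)],63).round(1))
print("jug",px2w(E,[(520,250)],0).round(1),px2w(E,[(528,150)],100).round(1),px2w(ext("top"),[(298,153),(340,153)],0).round())
print("corners",px2w(E,[(199,120),(393,119),(383,322)],10).round(1))
print("fins", px2w(E,[(310,195),(378,195),(310,258),(382,257)],38).round(1))
E
```

```text
[[638.4  96.2  54. ]] [[429.2  96.1  63. ]]
jug [[808.6  73.7   0. ]] [[742.9 164.5 100. ]] [[803. 166.   0.]
 [805.  48.   0.]]
corners [[542.8 184.8  10. ]
 [689.6 183.5  10. ]
 [689.    9.4  10. ]]
fins [[626.7 131.4  38. ]
 [675.8 130.8  38. ]
 [625.5  82.8  38. ]
 [680.6  82.9  38. ]]
```

>>> {"name": "play_rows", "arguments": {
  "commands": [
    {"offset": [0.002,0.002,0.03],"twist": -0.3},
    {"offset": [0,0,0.035],"twist": 0},
    {"offset": [0,0,0.03],"twist": 0},
    {"offset": [0,0,0.01],"twist": 0},
    {"offset": [0,0,0],"twist": 0}
  ]
}}

```text
time: 16.85
tool_pos: [637.2, 96.0, 197.4]
tcp_rot: [-3.14, 0.0, 1.563]
contact_force: [0.0, 0.1, -0.8]
grip_width: 92.2
```

```bash
python3 - <<'E'
from h import *
go(637.8,96,193,1.562)
E
```

```text
t 16.85 pos [637.2  96.  197.4] rot [-3.1398e+00  1.0000e-04  1.5635e+00] grip 92.2 F [ 0.   0.1 -0.8]
 now-axes [0.  0.7 4.4]  final-axes [0.  0.6 4.4]  twist 0.08  rows>= 0.1
```

>>> {"name": "play_rows", "arguments": {
  "commands": [
    {"offset": [0,0,0.003],"twist": 0},
    {"offset": [0,0,0],"twist": 0},
    {"offset": [0,0,0],"twist": 0},
    {"offset": [0,0,0],"twist": 0},
    {"offset": [0,0,0],"twist": 0}
  ],
  "jaw": 220
}}

```text
time: 17.35
tool_pos: [637.8, 95.0, 195.3]
tcp_rot: [3.141, 0.0, 1.562]
contact_force: [0.2, -0.3, -0.4]
grip_width: 56.4
```

>>> {"name": "play_rows", "arguments": {
  "commands": [
    {"offset": [0,0,0],"twist": 0},
    {"offset": [0,0,0],"twist": 0},
    {"offset": [0,0,0],"twist": 0},
    {"offset": [0,0,0],"twist": 0}
  ]
}}

```text
time: 17.75
tool_pos: [637.7, 95.1, 194.6]
tcp_rot: [-3.141, 0.0, 1.562]
contact_force: [-0.0, 0.5, 0.0]
grip_width: 24.1
```

>>> {"name": "play_rows", "arguments": {
  "commands": [
    {"offset": [0,0,0],"twist": 0},
    {"offset": [0,0,-0.01],"twist": 0},
    {"offset": [0,0,-0.03],"twist": 0},
    {"offset": [0,0,-0.03],"twist": 0},
    {"offset": [0,0,-0.01],"twist": 0}
  ]
}}

```text
time: 18.25
tool_pos: [638.5, 95.2, 278.8]
tcp_rot: [3.135, -0.0, 1.562]
contact_force: [0.3, -0.1, -0.6]
grip_width: 24.1
```

```bash
python3 - <<'E'
from h import *
go(450,-19,260,1.562)
E
```

```text
t 18.25 pos [638.5  95.2 278.8] rot [ 3.1353e+00 -2.0000e-04  1.5624e+00] grip 24.1 F [ 0.3 -0.1 -0.6]
 now-axes [-115.7 -187.7   17.6]  final-axes [-115.8 -187.5   18.8]  twist 0.03  rows>= 4.9
```

>>> {"name": "play_rows", "arguments": {
  "commands": [
    {"offset": [-0.014,-0.022,0],"twist": 0},
    {"offset": [-0.023,-0.038,0],"twist": 0},
    {"offset": [-0.023,-0.038,0],"twist": 0},
    {"offset": [-0.023,-0.038,0],"twist": 0},
    {"offset": [-0.02,-0.032,0],"twist": 0}
  ]
}}

```text
time: 18.75
tool_pos: [466.6, -7.1, 274.5]
tcp_rot: [-3.141, 0.0, 1.563]
contact_force: [-0.5, -0.7, 0.2]
grip_width: 24.0
```

>>> {"name": "play_rows", "arguments": {
  "commands": [
    {"offset": [-0.013,-0.02,0.01],"twist": 0},
    {"offset": [0,0,0.01],"twist": 0},
    {"offset": [0,0,0],"twist": 0},
    {"offset": [0,0,0],"twist": 0}
  ]
}}

```text
time: 19.15
tool_pos: [449.6, -19.1, 254.7]
tcp_rot: [3.141, 0.0, 1.563]
contact_force: [0.6, -0.3, -0.4]
grip_width: 23.5
```

```bash
python3 - <<'E'
from h import *
go(450,-19,199,1.562)
np.save("pose5.npy",np.r_[status.get_obs()["tool_pos"],status.get_obs()["tcp_rot"]])
cv2.imwrite("pics/w6.png",viewer.capture("wrist")[:,:,::-1])
E
```

```text
t 19.15 pos [449.6 -19.1 254.7] rot [3.1412 0.     1.5626] grip 23.5 F [ 0.6 -0.3 -0.4]
 now-axes [ 0.1  0.4 55.7]  final-axes [ 0.1  0.4 55.7]  twist 0.04  rows>= 1.2
```

View pics/w6.png

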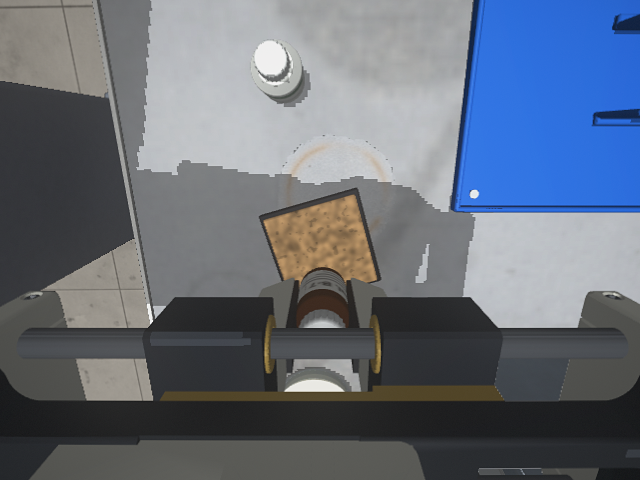

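```bash
python3 - <<'E'
from fit import *
p=np.load("pose5.npy");E=ext("wrist",dict(tool_pos=p[:3],tcp_rot=p[3:]))
a=px2w(E,[(260,215.5),(357.5,188),(381,279)],8);print(a.round(1))
print(rigid([(-36,36),(36,36),(36,-36)],a), "diag mid",(a[0]+a[2])/2)
print("dropcap",px2w(E,[(270,60)],63).round(1),"petri",px2w(E,[(318,385)],16))
print("vial axis px",w2px(E,[[p[0],p[1],60],[p[0],p[1],110]]))
E
```

```text
[[407.6   8.2   8. ]
 [473.8  26.5   8. ]
 [492.5 -39.8   8. ]]
(array([449.6, -16.5]), np.float64(0.2716), [[2.3, -0.4], [-0.8, -1.3], [-1.5, 1.7]]) diag mid [450.02557239 -15.81578656   8.        ]
dropcap [[427.   93.8  63. ]] petri [[ 445.86372138 -125.88010457   16.        ]]
vial axis px [[321.70172948 283.8248617 ]
 [321.63622674 334.3619734 ]]
```

>>> {"name": "play_rows", "arguments": {
  "commands": [
    {"offset": [0.002,0,0.02],"twist": 0},
    {"offset": [0,0,0.02],"twist": 0},
    {"offset": [0,0,0.01],"twist": 0},
    {"offset": [0,0,0.003],"twist": 0},
    {"offset": [0,0,0],"twist": 0}
  ]
}}

```text
time: 19.7
tool_pos: [449.2, -17.2, 201.7]
tcp_rot: [-3.141, 0.0, 1.563]
contact_force: [0.3, 0.2, -0.9]
grip_width: 24.0
```

>>> {"name": "play_rows", "arguments": {
  "commands": [
    {"offset": [0,0,0.001],"twist": 0},
    {"offset": [0,0,0],"twist": 0}
  ]
}}

```text
time: 19.9
tool_pos: [449.1, -17.4, 201.2]
tcp_rot: [3.14, 0.0, 1.562]
contact_force: [0.5, -1.0, 0.0]
grip_width: 24.3
```

>>> {"name": "play_rows", "arguments": {
  "commands": [
    {"offset": [0,0,0.001],"twist": 0},
    {"offset": [0,0,0],"twist": 0}
  ]
}}

```text
time: 20.1
tool_pos: [448.8, -17.4, 199.9]
tcp_rot: [3.141, 0.0, 1.562]
contact_force: [0.1, 0.2, -0.6]
grip_width: 24.1
```

>>> {"name": "play_rows", "arguments": {
  "commands": [
    {"offset": [0,0,0.001],"twist": 0},
    {"offset": [0,0,0],"twist": 0}
  ]
}}

```text
time: 20.3
tool_pos: [448.7, -17.3, 198.7]
tcp_rot: [-3.142, 0.0, 1.562]
contact_force: [-0.1, -0.0, -0.3]
grip_width: 23.7
```

>>> {"name": "play_rows", "arguments": {
  "commands": [
    {"offset": [0,0,0.001],"twist": 0},
    {"offset": [0,0,0],"twist": 0}
  ]
}}

```text
time: 20.5
tool_pos: [448.8, -17.4, 198.5]
tcp_rot: [3.141, 0.0, 1.562]
contact_force: [-3.0, -0.2, 9.5]
grip_width: 24.1
```

>>> {"name": "play_rows", "arguments": {
  "commands": [
    {"offset": [0,0,0.001],"twist": 0},
    {"offset": [0,0,0],"twist": 0}
  ]
}}

```text
time: 20.7
tool_pos: [448.8, -17.3, 198.3]
tcp_rot: [3.141, 0.0, 1.563]
contact_force: [-6.2, 0.6, 21.8]
grip_width: 23.9
```

>>> {"name": "play_rows", "arguments": {
  "commands": [
    {"offset": [0,0,-0.001],"twist": 0},
    {"offset": [0,0,0],"twist": 0}
  ]
}}

```text
time: 20.9
tool_pos: [448.8, -17.3, 198.4]
tcp_rot: [3.141, 0.0, 1.562]
contact_force: [-1.8, 0.0, 10.8]
grip_width: 23.9
```

>>> {"name": "play_rows", "arguments": {
  "commands": [
    {"offset": [0,0,0],"twist": 0},
    {"offset": [0,0,0],"twist": 0},
    {"offset": [0,0,0],"twist": 0},
    {"offset": [0,0,0],"twist": 0},
    {"offset": [0,0,0],"twist": 0}
  ],
  "jaw": 100
}}

```text
time: 21.4
tool_pos: [448.8, -17.3, 197.5]
tcp_rot: [-3.141, 0.0, 1.562]
contact_force: [-0.8, -0.2, -0.3]
grip_width: 54.9
```

>>> {"name": "play_rows", "arguments": {
  "commands": [
    {"offset": [0,0,-0.02],"twist": 0},
    {"offset": [0,0,-0.03],"twist": 0},
    {"offset": [0.01,0,-0.03],"twist": 0},
    {"offset": [0.03,0,0],"twist": 0},
    {"offset": [0.03,0,0],"twist": 0}
  ],
  "jaw": 0
}}

```text
time: 21.9
tool_pos: [449.6, 53.1, 278.7]
tcp_rot: [3.139, 0.0, 1.561]
contact_force: [-0.4, 0.2, -1.3]
grip_width: 89.8
```

```bash
python3 - <<'E'
from h import *
go(427.5,95,190,1.562)
np.save("pose6.npy",np.r_[status.get_obs()["tool_pos"],status.get_obs()["tcp_rot"]])
cv2.imwrite("pics/w7.png",viewer.capture("wrist")[:,:,::-1])
cv2.imwrite("pics/s7.png",viewer.capture("side")[:,:,::-1])
crop("pics/s7.png",200,130,380,340,2.8,"pics/s7c.png")
E
```

```text
t 21.9 pos [449.6  53.1 278.7] rot [3.1390e+00 2.0000e-04 1.5606e+00] grip 89.8 F [-0.4  0.2 -1.3]
 now-axes [ 41.7 -22.7  88.7]  final-axes [ 41.7 -22.5  88.7]  twist -0.08  rows>= 2.2
```

View pics/s7c.png

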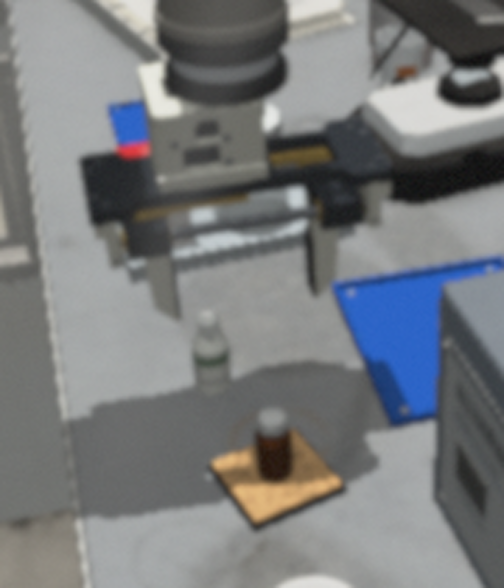

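View pics/w7.png

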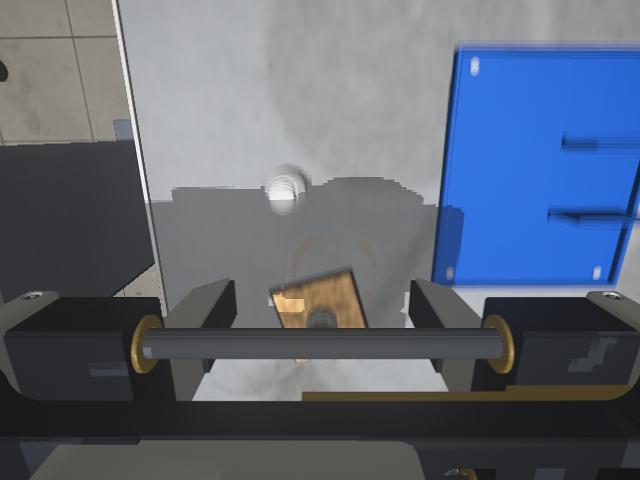

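The vial stands upright at the middle of the cork (side crop (273,475)). Next is the dropper.

>>> {"name": "play_rows", "arguments": {
  "commands": [
    {"offset": [0.02,-0.012,0],"twist": 0},
    {"offset": [0.021,-0.01,0],"twist": 0},
    {"offset": [0,0,0],"twist": 0},
    {"offset": [0,0,0],"twist": 0}
  ]
}}

```text
time: 22.4
tool_pos: [427.9, 93.6, 277.6]
tcp_rot: [3.141, 0.0, 1.563]
contact_force: [-0.4, 0.3, 0.5]
grip_width: 91.8
```

```bash
python3 - <<'E'
from h import *
go(427.5,95,190,1.562)
np.save("pose7.npy",np.r_[status.get_obs()["tool_pos"],status.get_obs()["tcp_rot"]])
cv2.imwrite("pics/w8.png",viewer.capture("wrist")[:,:,::-1])
crop("pics/w8.png",220,130,440,370,2.5,"pics/w8c.png")
E
```

```text
t 22.4 pos [427.9  93.6 277.6] rot [3.1414e+00 5.0000e-04 1.5635e+00] grip 91.8 F [-0.4  0.3  0.5]
 now-axes [ 1.5 -0.4 87.6]  final-axes [ 1.4 -0.4 87.6]  twist 0.09  rows>= 1.9
```

View pics/w8c.png

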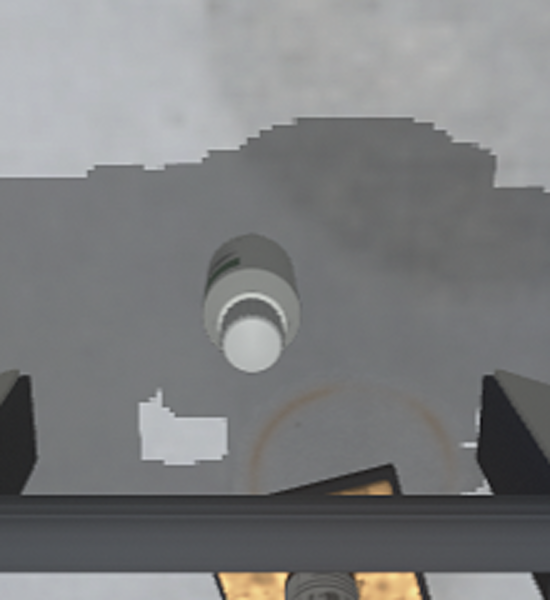

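```bash
python3 - <<'E'
from h import *
p=np.load("pose7.npy");E=ext("wrist",dict(tool_pos=p[:3],tcp_rot=p[3:]))
print(px2w(E,[(320.6,267.5)],63).round(1), "vialcap",px2w(E,[(220+322/2.5,130+590/2.5)],58).round(1))
E
```

```text
[[427.1  95.2  63. ]] vialcap [[446.2  19.   58. ]]
```

>>> {"name": "play_rows", "arguments": {
  "commands": [
    {"offset": [0.001,0,0.025],"twist": 0},
    {"offset": [0,0,0.03],"twist": 0},
    {"offset": [0,0,0.025],"twist": 0},
    {"offset": [0,0,0.008],"twist": 0},
    {"offset": [0,0,0],"twist": 0}
  ]
}}

```text
time: 22.95
tool_pos: [427.9, 94.2, 188.9]
tcp_rot: [-3.139, 0.0, 1.561]
contact_force: [0.6, -1.0, 0.6]
grip_width: 92.0
```

>>> {"name": "play_rows", "arguments": {
  "commands": [
    {"offset": [0,0,0],"twist": 0},
    {"offset": [0,0,0],"twist": 0},
    {"offset": [0,0,0],"twist": 0},
    {"offset": [0,0,0],"twist": 0},
    {"offset": [0,0,0],"twist": 0}
  ],
  "jaw": 215
}}

```text
time: 23.45
tool_pos: [427.8, 94.9, 190.1]
tcp_rot: [3.141, 0.0, 1.563]
contact_force: [0.8, 0.1, 0.6]
grip_width: 56.4
```

>>> {"name": "play_rows", "arguments": {
  "commands": [
    {"offset": [0,0,0],"twist": 0},
    {"offset": [0,0,0],"twist": 0},
    {"offset": [0,0,0],"twist": 0},
    {"offset": [0,0,0],"twist": 0},
    {"offset": [0,0,0],"twist": 0}
  ]
}}

```text
time: 23.95
tool_pos: [427.7, 94.9, 189.7]
tcp_rot: [-3.142, 0.0, 1.562]
contact_force: [0.6, -0.7, 0.3]
grip_width: 26.3
```

>>> {"name": "play_rows", "arguments": {
  "commands": [
    {"offset": [0,0,-0.01],"twist": 0},
    {"offset": [0,0.01,-0.03],"twist": 0},
    {"offset": [0,0.03,-0.03],"twist": 0},
    {"offset": [0,0.04,-0.01],"twist": 0},
    {"offset": [0,0.04,0],"twist": 0}
  ]
}}

```text
time: 24.45
tool_pos: [549.4, 93.9, 273.1]
tcp_rot: [3.136, -0.0, 1.563]
contact_force: [0.5, -0.1, -1.1]
grip_width: 26.2
```

>>> {"name": "play_rows", "arguments": {
  "commands": [
    {"offset": [0,0.04,0],"twist": 0},
    {"offset": [0,0.035,0],"twist": 0},
    {"offset": [0,0.015,0],"twist": 0},
    {"offset": [0,0,0],"twist": 0},
    {"offset": [0,0,0],"twist": 0}
  ]
}}

```text
time: 24.95
tool_pos: [637.1, 93.1, 269.6]
tcp_rot: [-3.14, 0.0, 1.562]
contact_force: [0.5, 0.0, -0.4]
grip_width: 26.3
```

```bash
python3 - <<'E'
from h import *
go(638,96,194,1.562)
np.save("pose8.npy",np.r_[status.get_obs()["tool_pos"],status.get_obs()["tcp_rot"]])
cv2.imwrite("pics/w9.png",viewer.capture("wrist")[:,:,::-1])
E
```

```text
t 24.95 pos [637.1  93.1 269.6] rot [-3.1403e+00  1.0000e-04  1.5624e+00] grip 26.3 F [ 0.5  0.  -0.4]
 now-axes [ 2.9  1.  75.6]  final-axes [ 2.9  0.9 75.6]  twist 0.02  rows>= 1.7
```

View pics/w9.png

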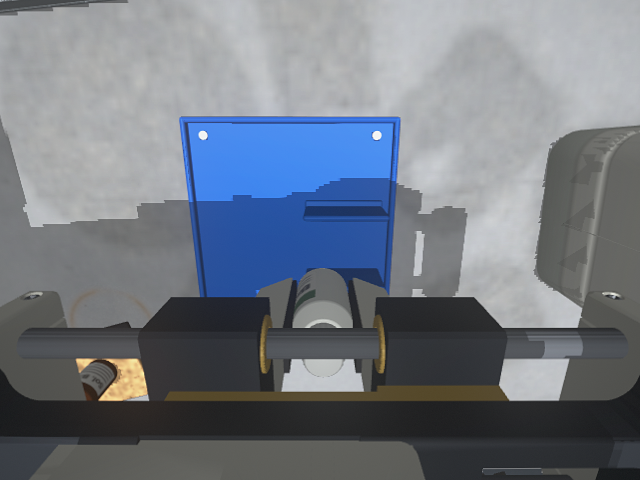

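```bash
python3 - <<'E'
from h import *
crop("pics/w9.png",290,180,400,310,4.5,"pics/w9c.png")
p=np.load("pose8.npy");E=ext("wrist",dict(tool_pos=p[:3],tcp_rot=p[3:]))
print(px2w(E,[(305,202),(382,201),(304,206),(384,206)],38).round(1),px2w(E,[(181,117),(400,117)],10).round(1))
E
```

```text
[[626.5 132.4  38. ]
 [675.  132.7  38. ]
 [625.8 129.9  38. ]
 [676.4 129.5  38. ]] [[543.7 184.9  10. ]
 [689.4 183.7  10. ]]
```

View pics/w9c.png

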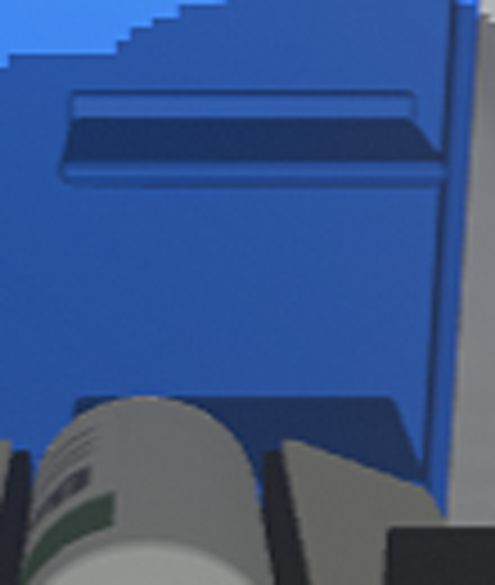

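```bash
python3 - <<'E'
from h import *
p=np.load("pose8.npy");E=ext("wrist",dict(tool_pos=p[:3],tcp_rot=p[3:]))
print(px2w(E,[(304,218.3),(388,218.3)],38).round(1))
E
```

```text
[[625.6 121.9  38. ]
 [679.4 121.5  38. ]]
```

>>> {"name": "play_rows", "arguments": {
  "commands": [
    {"offset": [0.003,0.002,0],"twist": 0},
    {"offset": [0,0,0.02],"twist": 0},
    {"offset": [0,0,0.025],"twist": 0},
    {"offset": [0,0,0.02],"twist": 0},
    {"offset": [0,0,0.005],"twist": 0}
  ]
}}

```text
time: 25.5
tool_pos: [638.5, 96.3, 197.6]
tcp_rot: [-3.137, 0.0, 1.563]
contact_force: [-0.6, 1.2, -0.6]
grip_width: 25.7
```

>>> {"name": "play_rows", "arguments": {
  "commands": [
    {"offset": [0,0,0],"twist": 0},
    {"offset": [0,0,0],"twist": 0}
  ]
}}

```text
time: 25.7
tool_pos: [640.0, 96.2, 201.0]
tcp_rot: [3.14, -0.0, 1.562]
contact_force: [0.6, 0.1, -0.2]
grip_width: 25.7
```

>>> {"name": "play_rows", "arguments": {
  "commands": [
    {"offset": [0,0,0.003],"twist": 0},
    {"offset": [0,0,0.002],"twist": 0},
    {"offset": [0,0,0],"twist": 0}
  ]
}}

```text
time: 26.0
tool_pos: [639.7, 96.1, 194.9]
tcp_rot: [3.141, 0.0, 1.562]
contact_force: [-0.0, -0.3, 0.3]
grip_width: 25.9
```

>>> {"name": "play_rows", "arguments": {
  "commands": [
    {"offset": [0,0,0.001],"twist": 0},
    {"offset": [0,0,0],"twist": 0}
  ]
}}

```text
time: 26.2
tool_pos: [639.8, 96.0, 193.7]
tcp_rot: [3.141, 0.0, 1.562]
contact_force: [0.6, -1.1, 0.2]
grip_width: 26.2
```

>>> {"name": "play_rows", "arguments": {
  "commands": [
    {"offset": [0,0,0.001],"twist": 0},
    {"offset": [0,0,0],"twist": 0}
  ]
}}

```text
time: 26.4
tool_pos: [639.8, 96.1, 193.7]
tcp_rot: [3.141, 0.0, 1.562]
contact_force: [-2.2, -0.5, 5.8]
grip_width: 25.6
```

Contact. Release, part opening first.

>>> {"name": "play_rows", "arguments": {
  "commands": [
    {"offset": [0,0,0],"twist": 0},
    {"offset": [0,0,0],"twist": 0},
    {"offset": [0,0,0],"twist": 0},
    {"offset": [0,0,0],"twist": 0},
    {"offset": [0,0,0],"twist": 0}
  ],
  "jaw": 110
}}

```text
time: 26.9
tool_pos: [639.7, 96.1, 192.5]
tcp_rot: [-3.141, 0.0, 1.562]
contact_force: [0.4, 0.1, 0.3]
grip_width: 51.9
```

>>> {"name": "play_rows", "arguments": {
  "commands": [
    {"offset": [0,0,-0.02],"twist": 0},
    {"offset": [0,0,-0.04],"twist": 0},
    {"offset": [0,-0.01,-0.04],"twist": 0},
    {"offset": [0.02,-0.03,-0.03],"twist": 0},
    {"offset": [0.03,-0.03,0],"twist": 0}
  ],
  "jaw": 0
}}

```text
time: 27.4
tool_pos: [570.7, 146.0, 327.4]
tcp_rot: [3.132, -0.001, 1.56]
contact_force: [0.6, 0.4, -0.2]
grip_width: 87.5
```

>>> {"name": "play_rows", "arguments": {
  "commands": [
    {"offset": [0,0,0],"twist": 0},
    {"offset": [0,0,0],"twist": 0}
  ]
}}

```text
time: 27.6
tool_pos: [569.8, 147.3, 323.0]
tcp_rot: [3.141, 0.0, 1.564]
contact_force: [0.3, -0.9, -0.0]
grip_width: 91.5
```

```bash
python3 - <<'E'
from h import *
go(415.9,311.8,330,0.0825)
cv2.imwrite("pics/t10.png",viewer.capture("top")[:,:,::-1])
cv2.imwrite("pics/s10.png",viewer.capture("side")[:,:,::-1])
a=cv2.imread("pics/s10.png")[130:340,200:390];b=cv2.imread("pics/t10.png")[170:320,200:400]
cv2.imwrite("pics/c10.png",np.hstack([cv2.resize(a,(380,420)),cv2.resize(b,(420,420))]))
E
```

```text
t 27.6 pos [569.8 147.3 323. ] rot [3.1409e+00 3.0000e-04 1.5641e+00] grip 91.5 F [ 0.3 -0.9 -0. ]
 now-axes [ 163.5 -155.    -7.1]  final-axes [-139.8 -176.7   -7. ]  twist 84.89  rows>= 5.0
```

View pics/c10.png

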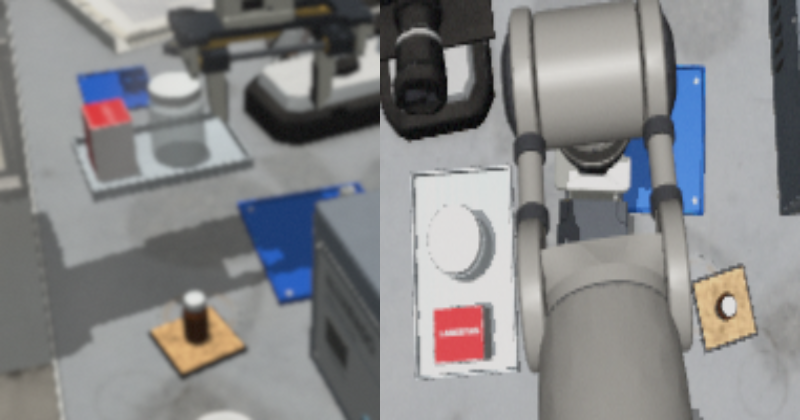

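>>> {"name": "play_rows", "arguments": {
  "commands": [
    {"offset": [0,0,0],"twist": 8.49},
    {"offset": [0,0,0],"twist": 8.49},
    {"offset": [0,0,0],"twist": 8.49},
    {"offset": [0,0,0],"twist": 8.49},
    {"offset": [0,0,0],"twist": 8.49}
  ]
}}

```text
time: 28.2
tool_pos: [571.1, 145.6, 321.8]
tcp_rot: [-3.141, 0.001, 0.814]
contact_force: [0.1, 0.1, 0.1]
grip_width: 91.7
```

>>> {"name": "play_rows", "arguments": {
  "commands": [
    {"offset": [0,0,0],"twist": 8.49},
    {"offset": [0,0,0],"twist": 8.49},
    {"offset": [0,0,0],"twist": 8.49},
    {"offset": [0,0,0],"twist": 8.49},
    {"offset": [0,0,0],"twist": 8.49}
  ]
}}

```text
time: 28.7
tool_pos: [571.1, 145.6, 321.8]
tcp_rot: [3.141, 0.001, 0.073]
contact_force: [0.2, -0.5, 0.0]
grip_width: 91.7
```

```bash
python3 - <<'E'
from h import *
go(415.9,311.8,330,0.0825)
np.save("pose11.npy",np.r_[status.get_obs()["tool_pos"],status.get_obs()["tcp_rot"]])
cv2.imwrite("pics/w11.png",viewer.capture("wrist")[:,:,::-1])
E
```

```text
t 28.7 pos [571.1 145.6 321.8] rot [3.1413e+00 9.0000e-04 7.2900e-02] grip 91.7 F [ 0.2 -0.5  0. ]
 now-axes [-142.7 -177.    -8.1]  final-axes [-141.  -178.4   -8.2]  twist -0.55  rows>= 5.1
```

View pics/w11.png

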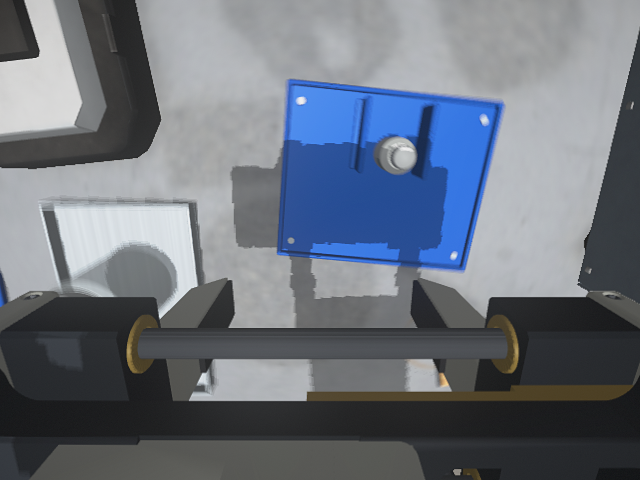

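```bash
python3 - <<'E'
from fit import *
p=np.load("pose11.npy");E=ext("wrist",dict(tool_pos=p[:3],tcp_rot=p[3:]))
t,th,r=rigid([(65,88),(65,-88),(-84,-88),(-84,88)],px2w(E,[(289,80),(503,103),(464,271),(278,255)],10));print(t,th,r)
d=px2w(E,[(405,155)],67)[0];R=np.array([[np.cos(th),np.sin(th)],[-np.sin(th),np.cos(th)]]);print(d,R@(d[:2]-t))
E
```

```text
[623.4  95.8] -0.0208 [[-1.0, -2.0], [-1.4, 2.1], [1.5, 1.5], [1.0, -1.6]]
[641.43537879  94.96629404  67.        ] [18.04881735 -0.45841679]
```

The dropper stands upright in the bay at about caddy (17, 0). Next I'll return the carton.

>>> {"name": "play_rows", "arguments": {
  "commands": [
    {"offset": [-0.015,-0.02,0],"twist": -0.5},
    {"offset": [-0.028,-0.035,0],"twist": 0},
    {"offset": [-0.028,-0.035,0],"twist": 0},
    {"offset": [-0.028,-0.035,0],"twist": 0},
    {"offset": [-0.025,-0.032,0],"twist": 0}
  ]
}}

```text
time: 29.25
tool_pos: [432.2, 292.8, 322.2]
tcp_rot: [3.141, 0.001, 0.091]
contact_force: [-0.2, 0.0, 0.3]
grip_width: 92.2
```

>>> {"name": "play_rows", "arguments": {
  "commands": [
    {"offset": [-0.017,-0.021,0],"twist": 0},
    {"offset": [0,0,0.01],"twist": 0},
    {"offset": [0,0,0],"twist": 0},
    {"offset": [0,0,0],"twist": 0}
  ]
}}

```text
time: 29.65
tool_pos: [415.0, 310.8, 312.1]
tcp_rot: [3.141, 0.001, 0.089]
contact_force: [0.1, -0.2, 0.5]
grip_width: 91.7
```

```bash
python3 - <<'E'
from h import *
go(415.9,311.8,228,0.0825)
E
```

```text
t 29.65 pos [415.  310.8 312.1] rot [3.1408e+00 7.0000e-04 8.9100e-02] grip 91.7 F [ 0.1 -0.2  0.5]
 now-axes [ 1.  -1.  84.1]  final-axes [ 0.9 -0.9 84.1]  twist 0.38  rows>= 1.9
```

>>> {"name": "play_rows", "arguments": {
  "commands": [
    {"offset": [0.001,-0.001,0.025],"twist": 0.4},
    {"offset": [0,0,0.03],"twist": 0},
    {"offset": [0,0,0.022],"twist": 0},
    {"offset": [0,0,0.006],"twist": 0},
    {"offset": [0,0,0],"twist": 0}
  ]
}}

```text
time: 30.15
tool_pos: [415.7, 311.9, 229.2]
tcp_rot: [3.141, 0.001, 0.081]
contact_force: [-0.4, 0.1, -0.5]
grip_width: 91.9
```

>>> {"name": "play_rows", "arguments": {
  "commands": [
    {"offset": [0,0,0],"twist": 0},
    {"offset": [0,0,0],"twist": 0},
    {"offset": [0,0,0],"twist": 0},
    {"offset": [0,0,0],"twist": 0},
    {"offset": [0,0,0],"twist": 0}
  ],
  "jaw": 140
}}

```text
time: 30.65
tool_pos: [415.0, 312.7, 230.2]
tcp_rot: [-3.141, -0.001, 0.083]
contact_force: [-0.6, -0.7, 2.0]
grip_width: 59.9
```

>>> {"name": "play_rows", "arguments": {
  "commands": [
    {"offset": [0,0,0],"twist": 0},
    {"offset": [0,0,-0.01],"twist": 0},
    {"offset": [0,0,-0.03],"twist": 0},
    {"offset": [0,0,-0.03],"twist": 0},
    {"offset": [0,0,-0.01],"twist": 0}
  ]
}}

```text
time: 31.15
tool_pos: [415.4, 313.0, 312.8]
tcp_rot: [-3.14, -0.005, 0.082]
contact_force: [0.6, -0.3, -0.5]
grip_width: 59.3
```

```bash
python3 - <<'E'
from h import *
go(589.8,137,270,0.0)
E
```

```text
t 31.15 pos [415.4 313.  312.8] rot [-3.1396 -0.0046  0.0824] grip 59.3 F [ 0.6 -0.3 -0.5]
 now-axes [159.1 189.8  43.1]  final-axes [174.4 176.   42.8]  twist 4.72  rows>= 5.6
```

>>> {"name": "play_rows", "arguments": {
  "commands": [
    {"offset": [0,0.02,0],"twist": 3},
    {"offset": [0,0.04,0],"twist": 0},
    {"offset": [0.01,0.04,0],"twist": 0},
    {"offset": [0.03,0.03,0],"twist": 0},
    {"offset": [0.035,0.025,0],"twist": 0}
  ]
}}

```text
time: 31.65
tool_pos: [495.5, 158.4, 309.5]
tcp_rot: [3.141, 0.001, 0.03]
contact_force: [0.2, 0.8, -1.3]
grip_width: 59.7
```

>>> {"name": "play_rows", "arguments": {
  "commands": [
    {"offset": [0.035,0.015,0],"twist": 0},
    {"offset": [0.035,0.011,0],"twist": 0},
    {"offset": [0.02,0,0.01],"twist": 0},
    {"offset": [0.004,0,0.02],"twist": 0},
    {"offset": [0,0,0.01],"twist": 0}
  ]
}}

```text
time: 32.15
tool_pos: [590.3, 136.5, 267.2]
tcp_rot: [3.141, 0.003, 0.029]
contact_force: [-0.2, 0.4, -2.3]
grip_width: 60.2
```

>>> {"name": "play_rows", "arguments": {
  "commands": [
    {"offset": [0,0,0],"twist": 0},
    {"offset": [0,0,0],"twist": 0}
  ]
}}

```text
time: 32.35
tool_pos: [589.9, 137.0, 269.8]
tcp_rot: [3.141, 0.001, 0.03]
contact_force: [-0.3, 0.1, -0.0]
grip_width: 59.6
```

```bash
python3 - <<'E'
from h import *
go(589.5,136.9,229,0.03)
E
```

```text
t 32.35 pos [589.9 137.  269.8] rot [3.1415e+00 7.0000e-04 3.0300e-02] grip 59.6 F [-0.3  0.1 -0. ]
 now-axes [-0.4  0.1 40.8]  final-axes [-0.4  0.1 40.8]  twist 0.02  rows>= 0.9
```

>>> {"name": "play_rows", "arguments": {
  "commands": [
    {"offset": [0,0,0.02],"twist": 0},
    {"offset": [0,0,0.012],"twist": 0},
    {"offset": [0,0,0.004],"twist": 0},
    {"offset": [0,0,0.001],"twist": 0},
    {"offset": [0,0,0],"twist": 0}
  ]
}}

```text
time: 32.85
tool_pos: [590.5, 136.9, 233.2]
tcp_rot: [3.142, -0.001, 0.03]
contact_force: [0.2, -0.5, -0.7]
grip_width: 60.3
```

>>> {"name": "play_rows", "arguments": {
  "commands": [
    {"offset": [0,0,0.001],"twist": 0},
    {"offset": [0,0,0],"twist": 0}
  ]
}}

```text
time: 33.05
tool_pos: [590.4, 136.8, 232.1]
tcp_rot: [3.142, -0.001, 0.03]
contact_force: [0.0, -0.1, -1.9]
grip_width: 59.6
```

>>> {"name": "play_rows", "arguments": {
  "commands": [
    {"offset": [0,0,0.001],"twist": 0},
    {"offset": [0,0,0],"twist": 0}
  ]
}}

```text
time: 33.25
tool_pos: [590.5, 136.8, 231.2]
tcp_rot: [3.142, -0.001, 0.03]
contact_force: [-0.9, 0.0, 2.4]
grip_width: 59.8
```

>>> {"name": "play_rows", "arguments": {
  "commands": [
    {"offset": [0,0,0],"twist": 0},
    {"offset": [0,0,0],"twist": 0},
    {"offset": [0,0,0],"twist": 0},
    {"offset": [0,0,0],"twist": 0}
  ],
  "jaw": 0
}}

```text
time: 33.65
tool_pos: [590.3, 136.8, 230.6]
tcp_rot: [3.141, 0.0, 0.03]
contact_force: [-0.1, 0.1, 1.0]
grip_width: 87.4
```

>>> {"name": "play_rows", "arguments": {
  "commands": [
    {"offset": [0,0,-0.015],"twist": 0},
    {"offset": [0,0,-0.03],"twist": 0},
    {"offset": [-0.01,0,-0.03],"twist": 0},
    {"offset": [-0.04,0,-0.03],"twist": 0},
    {"offset": [-0.03,0,-0.01],"twist": 0}
  ]
}}

```text
time: 34.15
tool_pos: [509.5, 134.4, 348.3]
tcp_rot: [-3.141, -0.004, 0.03]
contact_force: [-0.8, -0.2, 0.2]
grip_width: 91.9
```

>>> {"name": "play_rows", "arguments": {
  "commands": [
    {"offset": [0,0,0],"twist": 0},
    {"offset": [0,0,0],"twist": 0}
  ]
}}

```text
time: 34.35
tool_pos: [510.3, 134.5, 346.2]
tcp_rot: [3.142, -0.002, 0.03]
contact_force: [1.1, 0.2, -0.4]
grip_width: 91.7
```

```bash
python3 - <<'E'
from fit import *
go(501,318.3,340,1.566)
o=status.get_obs();E=ext("wrist",o)
cv2.imwrite("pics/w12.png",viewer.capture("wrist")[:,:,::-1])
np.save("pose12.npy",np.r_[o["tool_pos"],o["tcp_rot"]])
E
```

```text
t 34.35 pos [510.3 134.5 346.2] rot [ 3.1416e+00 -1.6000e-03  3.0200e-02] grip 91.7 F [ 1.1  0.2 -0.4]
 now-axes [  -3.8 -184.     6.2]  final-axes [183.8 -10.2   6.2]  twist -88.0  rows>= 4.1
```

View pics/w12.png

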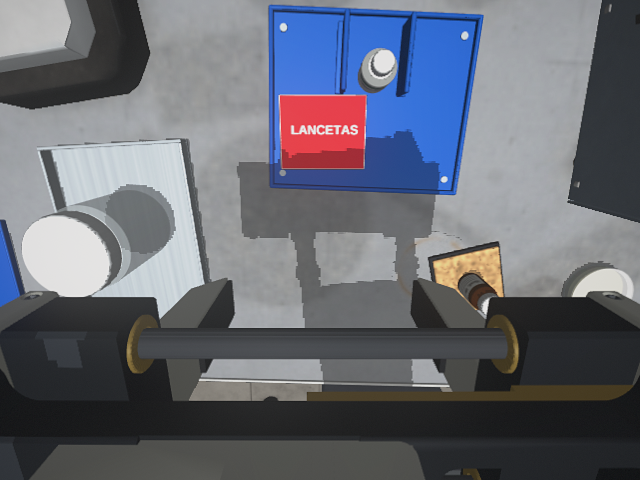

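The carton is back beside the bay (top at (323,131)), the dropper is in the bay at (381,66), the vial is on the cork, and the jar is in the tray with its lid at (69,253). Numeric check:

```bash
python3 - <<'E'
from fit import *
p=np.load("pose12.npy");E=ext("wrist",dict(tool_pos=p[:3],tcp_rot=p[3:]))
print("carton",rigid([(25,30),(25,-30),(-25,-30),(-25,30)],px2w(E,[(279,95),(366.5,97),(365,169),(281,168)],79)))
print("jar",px2w(E,[(69,253)],101))
E
```

```text
carton (array([591.3, 136.6]), np.float64(0.0227), [[-0.5, -0.2], [-1.3, 0.7], [0.8, -0.4], [1.0, -0.2]])
jar [[505.36481314 313.09843383 101.        ]]
```

>>> {"name": "play_rows", "arguments": {
  "commands": [
    {"offset": [0,0,0],"twist": -8},
    {"offset": [0,0,0],"twist": -8},
    {"offset": [0,0,0],"twist": -8},
    {"offset": [0,0,0],"twist": -8},
    {"offset": [0,0,0],"twist": -8}
  ]
}}

```text
time: 34.9
tool_pos: [511.4, 134.3, 344.5]
tcp_rot: [-3.141, 0.001, 0.734]
contact_force: [-0.0, -0.1, 0.6]
grip_width: 91.9
```

>>> {"name": "play_rows", "arguments": {
  "commands": [
    {"offset": [0,0,0],"twist": -8},
    {"offset": [0,0,0],"twist": -8},
    {"offset": [0,0,0],"twist": -8},
    {"offset": [0,0,0],"twist": -8},
    {"offset": [0,0,0],"twist": -8}
  ]
}}

```text
time: 35.4
tool_pos: [511.5, 134.3, 344.5]
tcp_rot: [-3.14, 0.0, 1.432]
contact_force: [0.4, -0.2, 0.5]
grip_width: 92.0
```

>>> {"name": "play_rows", "arguments": {
  "commands": [
    {"offset": [0.03,0,0],"twist": -8},
    {"offset": [0.045,-0.004,0],"twist": 0},
    {"offset": [0.045,-0.004,0],"twist": 0},
    {"offset": [0.04,-0.002,0.01],"twist": 0},
    {"offset": [0.02,0,0.01],"twist": 0}
  ]
}}

```text
time: 35.9
tool_pos: [505.7, 317.4, 324.2]
tcp_rot: [-3.141, -0.001, 1.568]
contact_force: [0.3, 0.3, 0.2]
grip_width: 92.1
```

>>> {"name": "play_rows", "arguments": {
  "commands": [
    {"offset": [0,0,0],"twist": 0},
    {"offset": [0,0,0],"twist": 0}
  ]
}}

```text
time: 36.1
tool_pos: [506.0, 314.3, 324.3]
tcp_rot: [-3.14, 0.001, 1.567]
contact_force: [-0.1, -0.2, 0.4]
grip_width: 91.8
```

```bash
python3 - <<'E'
from fit import *
go(501,318.3,253.5,1.566)
o=status.get_obs()
cv2.imwrite("pics/w13.png",viewer.capture("wrist")[:,:,::-1])
np.save("pose13.npy",np.r_[o["tool_pos"],o["tcp_rot"]])
E
```

```text
t 36.1 pos [506.  314.3 324.3] rot [-3.1399e+00  1.3000e-03  1.5665e+00] grip 91.8 F [-0.1 -0.2  0.4]
 now-axes [ 4.1 -4.9 70.8]  final-axes [ 4.  -5.  70.8]  twist 0.03  rows>= 1.6
```

View pics/w13.png

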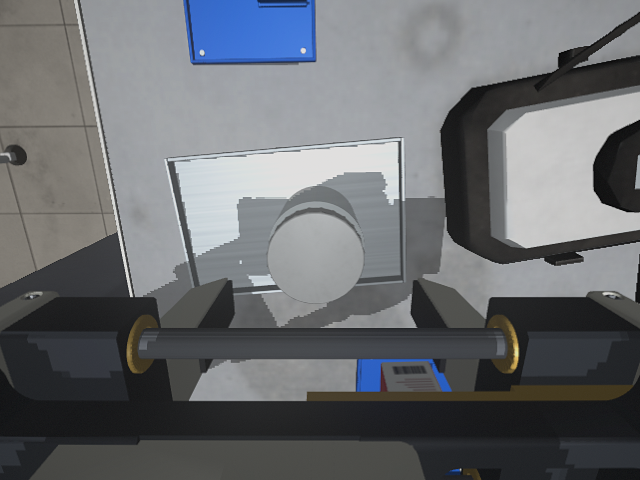

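```bash
python3 - <<'E'
from fit import *
p=np.load("pose13.npy");E=ext("wrist",dict(tool_pos=p[:3],tcp_rot=p[3:]))
print("lid",px2w(E,[(267,257),(364,256),(316,210),(316,304)],101).round(1))
go(503,318,253.5,1.566)
E
```

```text
lid [[470.6 319.4 101. ]
 [532.4 319.9 101. ]
 [502.1 349.9 101. ]
 [501.6 285.9 101. ]]
t 36.15 pos [506.1 313.7 325. ] rot [-3.1408e+00  9.0000e-04  1.5655e+00] grip 91.8 F [-0.5  0.9 -0.1]
 now-axes [ 4.4 -3.  71.5]  final-axes [ 4.3 -3.1 71.5]  twist -0.03  rows>= 1.6
```

>>> {"name": "play_rows", "arguments": {
  "commands": [
    {"offset": [0.004,-0.004,0],"twist": 0},
    {"offset": [0,0,0.025],"twist": 0},
    {"offset": [0,0,0.025],"twist": 0},
    {"offset": [0,0,0.015],"twist": 0},
    {"offset": [0,0,0.006],"twist": 0}
  ]
}}

```text
time: 36.65
tool_pos: [501.3, 317.3, 253.5]
tcp_rot: [-3.14, 0.001, 1.565]
contact_force: [-0.7, -0.7, 0.7]
grip_width: 91.8
```

>>> {"name": "play_rows", "arguments": {
  "commands": [
    {"offset": [0,0,0],"twist": 0},
    {"offset": [0,0,0],"twist": 0}
  ]
}}

```text
time: 36.85
tool_pos: [501.9, 318.0, 255.7]
tcp_rot: [3.14, -0.001, 1.565]
contact_force: [0.9, 0.8, 2.1]
grip_width: 91.7
```

>>> {"name": "play_rows", "arguments": {
  "commands": [
    {"offset": [0,0,0],"twist": 0},
    {"offset": [0,0,0],"twist": 0},
    {"offset": [0,0,0],"twist": 0},
    {"offset": [0,0,0],"twist": 0},
    {"offset": [0,0,0],"twist": 0}
  ],
  "jaw": 140
}}

```text
time: 37.35
tool_pos: [501.4, 318.2, 255.0]
tcp_rot: [3.141, -0.0, 1.566]
contact_force: [-0.6, 0.0, 2.7]
grip_width: 64.5
```

>>> {"name": "play_rows", "arguments": {
  "commands": [
    {"offset": [0,0,0],"twist": 0},
    {"offset": [0,0,-0.01],"twist": 0},
    {"offset": [0,0,-0.02],"twist": 0},
    {"offset": [-0.015,0,-0.005],"twist": 0},
    {"offset": [-0.035,0,0],"twist": 0}
  ]
}}

```text
time: 37.85
tool_pos: [501.2, 268.7, 290.7]
tcp_rot: [3.139, -0.001, 1.569]
contact_force: [0.5, -0.4, -1.7]
grip_width: 64.4
```

>>> {"name": "play_rows", "arguments": {
  "commands": [
    {"offset": [-0.04,0,0],"twist": 0},
    {"offset": [-0.04,0,0],"twist": 0},
    {"offset": [-0.04,0,-0.005],"twist": 0},
    {"offset": [-0.035,0,-0.005],"twist": 0},
    {"offset": [-0.03,0,0],"twist": 0}
  ]
}}

```text
time: 38.35
tool_pos: [499.7, 80.5, 300.1]
tcp_rot: [3.141, 0.001, 1.565]
contact_force: [-0.1, -0.1, -2.5]
grip_width: 64.5
```

```bash
python3 - <<'E'
from h import *
go(588,58.5,290,1.566)
E
```

```text
t 38.35 pos [499.7  80.5 300.1] rot [3.1410e+00 6.0000e-04 1.5648e+00] grip 64.5 F [-0.1 -0.1 -2.5]
 now-axes [-21.5  88.4  10.2]  final-axes [-21.6  88.4  10.1]  twist -0.07  rows>= 2.0
```

>>> {"name": "play_rows", "arguments": {
  "commands": [
    {"offset": [-0.022,0.01,0],"twist": 0},
    {"offset": [0,0.03,0],"twist": 0},
    {"offset": [0,0.03,0],"twist": 0},
    {"offset": [0,0.017,0.01],"twist": 0},
    {"offset": [0,0,0],"twist": 0}
  ]
}}

```text
time: 38.85
tool_pos: [587.9, 59.5, 288.1]
tcp_rot: [-3.14, 0.0, 1.565]
contact_force: [-0.9, 0.2, -2.9]
grip_width: 64.4
```

```bash
python3 - <<'E'
from h import *
go(588,58.5,254,1.566)
E
```

```text
t 38.85 pos [587.9  59.5 288.1] rot [-3.1402e+00  4.0000e-04  1.5649e+00] grip 64.4 F [-0.9  0.2 -2.9]
 now-axes [-1.   0.1 34.1]  final-axes [-1.   0.1 34.1]  twist -0.06  rows>= 0.8
```

>>> {"name": "play_rows", "arguments": {
  "commands": [
    {"offset": [-0.001,0,0.015],"twist": 0},
    {"offset": [0,0,0.01],"twist": 0},
    {"offset": [0,0,0.004],"twist": 0},
    {"offset": [0,0,0],"twist": 0},
    {"offset": [0,0,0],"twist": 0}
  ]
}}

```text
time: 39.35
tool_pos: [587.1, 59.7, 261.2]
tcp_rot: [3.141, 0.0, 1.566]
contact_force: [-0.4, -0.2, -3.1]
grip_width: 64.3
```

>>> {"name": "play_rows", "arguments": {
  "commands": [
    {"offset": [0,0,0.001],"twist": 0},
    {"offset": [0,0,0],"twist": 0}
  ]
}}

```text
time: 39.55
tool_pos: [587.2, 59.8, 260.1]
tcp_rot: [3.141, 0.0, 1.566]
contact_force: [0.0, -0.4, -2.4]
grip_width: 64.5
```

>>> {"name": "play_rows", "arguments": {
  "commands": [
    {"offset": [0,0,0.001],"twist": 0},
    {"offset": [0,0,0],"twist": 0}
  ]
}}

```text
time: 39.75
tool_pos: [587.1, 59.8, 258.7]
tcp_rot: [3.142, 0.0, 1.566]
contact_force: [-0.5, -0.1, -3.3]
grip_width: 64.8
```

>>> {"name": "play_rows", "arguments": {
  "commands": [
    {"offset": [0,0,0.001],"twist": 0},
    {"offset": [0,0,0.001],"twist": 0},
    {"offset": [0,0,0],"twist": 0}
  ]
}}

```text
time: 40.05
tool_pos: [587.1, 59.7, 256.5]
tcp_rot: [-3.141, 0.0, 1.566]
contact_force: [-0.3, 0.4, -2.0]
grip_width: 64.5
```

>>> {"name": "play_rows", "arguments": {
  "commands": [
    {"offset": [0,0,0.001],"twist": 0},
    {"offset": [0,0,0],"twist": 0}
  ]
}}

```text
time: 40.25
tool_pos: [587.2, 59.6, 256.0]
tcp_rot: [3.141, 0.0, 1.566]
contact_force: [-0.6, 0.2, 2.2]
grip_width: 64.5
```

Touched down; release, rise and back away for a look.

>>> {"name": "play_rows", "arguments": {
  "commands": [
    {"offset": [0,0,0],"twist": 0},
    {"offset": [0,0,0],"twist": 0},
    {"offset": [0,0,0],"twist": 0},
    {"offset": [0,0,0],"twist": 0}
  ],
  "jaw": 0
}}

```text
time: 40.65
tool_pos: [587.2, 59.8, 255.7]
tcp_rot: [3.141, 0.0, 1.566]
contact_force: [0.1, 0.4, -0.4]
grip_width: 89.8
```

>>> {"name": "play_rows", "arguments": {
  "commands": [
    {"offset": [0,0,-0.015],"twist": 0},
    {"offset": [0,0,-0.03],"twist": 0},
    {"offset": [0,-0.01,-0.035],"twist": 0},
    {"offset": [0,-0.04,-0.035],"twist": 0},
    {"offset": [-0.01,-0.04,-0.03],"twist": 0}
  ]
}}

```text
time: 41.15
tool_pos: [499.5, 50.8, 399.2]
tcp_rot: [3.141, -0.0, 1.567]
contact_force: [0.5, -0.5, 1.5]
grip_width: 91.8
```

>>> {"name": "play_rows", "arguments": {
  "commands": [
    {"offset": [-0.03,-0.03,-0.01],"twist": 0},
    {"offset": [-0.04,-0.015,0],"twist": 0},
    {"offset": [-0.04,0,0],"twist": 0},
    {"offset": [0,0,0],"twist": 0},
    {"offset": [0,0,0],"twist": 0}
  ]
}}

```text
time: 41.65
tool_pos: [454.6, -59.9, 408.2]
tcp_rot: [3.141, -0.0, 1.563]
contact_force: [0.3, -0.3, 0.2]
grip_width: 92.1
```

```bash
python3 - <<'E'
from fit import *
o=status.get_obs();print(o["tool_pos"],o["tcp_rot"],o["time"])
cv2.imwrite("pics/w14.png",viewer.capture("wrist")[:,:,::-1])
np.save("pose14.npy",np.r_[o["tool_pos"],o["tcp_rot"]])
cv2.imwrite("pics/s14.png",viewer.capture("side")[:,:,::-1])
crop("pics/s14.png",230,190,430,430,2.5,"pics/s14c.png")
E
```

```text
[454.64390099 -59.92589666 408.15241356] [ 3.14126154e+00 -2.34270062e-04  1.56348197e+00] 41.65
```

View pics/w14.png

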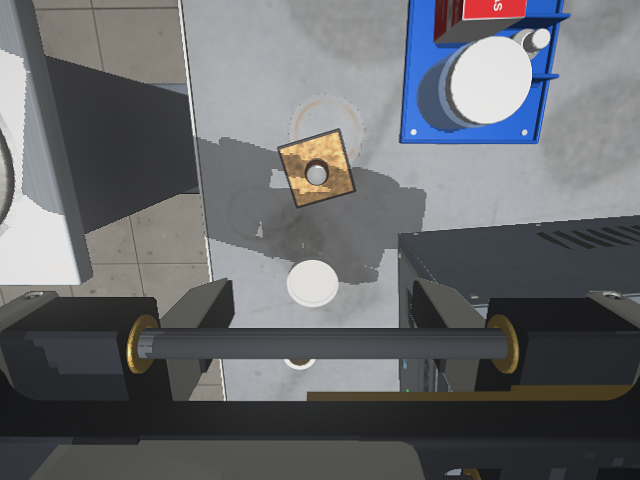

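View pics/s14c.png

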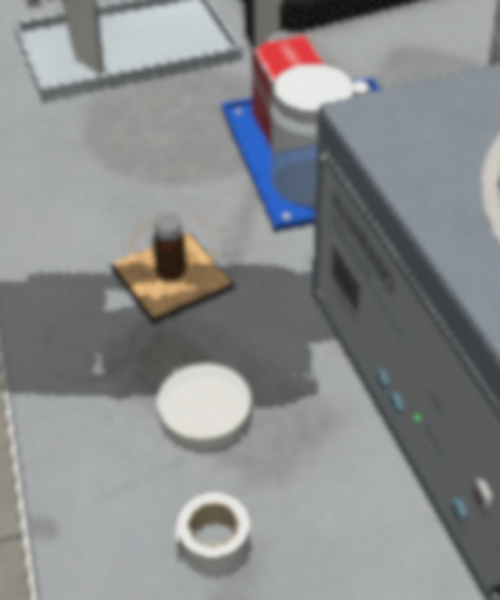

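The jar lid is at (491,81), the dropper cap at (541,40) and the vial cap at (316,174), centred on the cork. The petri dish is at (312,283). Final numeric check:

```bash
python3 - <<'E'
from fit import *
p=np.load("pose14.npy");E=ext("wrist",dict(tool_pos=p[:3],tcp_rot=p[3:]))
print("jar",px2w(E,[(449,82),(532,80),(491,37),(492,124)],102).round(1))
print("vial",px2w(E,[(316.5,175)],58).round(1),"cork",px2w(E,[(278,148),(341,129),(356,190),(297,207.5)],8).mean(0).round(1))
print("dropper",px2w(E,[(541,39)],67).round(1),"petri",px2w(E,[(312.5,282)],16).round(1))
E
```

```text
jar [[553.8  58.  102. ]
 [617.9  59.2 102. ]
 [582.   88.7 102. ]
 [591.4  27.  102. ]]
vial [[449.8 -17.7  58. ]] cork [450.7 -17.6   8. ]
dropper [[639.8  95.4  67. ]] petri [[ 442.9 -149.3   16. ]]
```

```bash
python3 - <<'E'
from plant import ticket,status
o=status.get_obs();print(o["contact_force"].round(1),abs(o["dq"]).max(),o["time"])
print(ticket.close_job())
E
```

```text
[-0.6  1.1 -0. ] 0.016131620075402496 41.75
the job is handed in; nothing more can be done
None
```

I finished every step in the order asked and handed the job in at about 42 s of the 131 s allowed. The hand-in gave no verdict.

**What I did**
- I stood the jar and then the carton in the side tray, and the vial on the cork stand.
- I put the dropper bottle in the back bay, then returned the carton and the jar to their places in the caddy.
- I first carried the jar over the far end of the tray. The microscope eyepieces hang close to that end, so I shifted it about 30 mm nearer before setting it down. I saw no sign of contact.

**Last checks from the pictures, each good to a few mm**

| Thing | Result | Limit |
|---|---|---|
| Vial | about 1 mm from the stand's centre | 15 mm |
| Dropper bottle | about 16–18 mm in caddy x and within 0.5 mm in y | -1 to 29 mm in x, ±12 mm in y |
| Jar | about 2 mm from where it started | 15 mm |
| Carton | about 2 mm from where it started, about 0.03–0.04 rad off the caddy's axis | 15 mm, 0.3 rad |

Everything I could see looked upright and released. In the last side picture the dropper is mostly hidden behind the jar.

**Disagreements**
- The petri dish measured about 4 mm from its first reading. I never went near it, so I put that down to measurement error.
- I did not measure the tape again. The last side picture shows it in about the same spot.

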